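# Power up the fence stop and zero it on the gauge leaf that fits its gap

### The job

Get the fence stop ready for work: put every cell lying on the bench into a bay of its tray, the flat end against the spring and the black-collared plus end toward you, and shut the cover. Find the gap between the stop plate and the reference block with the gauge leaves: begin with the thinnest and go up until you meet the first that, set upright over the gap and pressed lightly, will not go in. Leave the thickest leaf that does go in standing all the way down in the gap and the other leaves hanging in their own slots of the stand; last, with the cells in, the cover shut and that leaf in the gap, press the zero button, and do not disturb the other things on the bench.

Things in the scene. Friction and masses are not known exactly. Their poses are not given: they have to be found in the camera images.
- fence: aluminium fence profile bolted to the bench, 80 mm deep (x), 305 mm long (y), top 30 mm over the bench, turned up to 0.15 rad. Near its right end a fixed steel reference block 60 x 40 x 36 mm (x, y, z) stands on it; the block's left face is one side of the gap. Origin on the bench under the middle of that face; x away from the robot, y left along the fence, z up
- ref_face (a point): middle of the top edge of the reference block's gauging face, 66 mm over the bench, axes as the fence's. The gap runs from here in +y to stop_face: 36 mm deep (its floor is the fence's top), 60 mm long in x; both faces have a sloping lead-in at the top, 2.5 mm wide and 6 mm high. Block and stop plate are equally high
- stop_unit: powered stop locked on the fence left of the gap: steel stop plate at its right, cell tray in the middle, black control head at its left. Origin under the tray's middle, on the fence's top; axes as the fence's. Tray: 160 mm wide inside (y), floor at z = 4 mm, side walls up to z = 36 mm at y = -80 and +80 mm. Control head: y = 84 to 130 mm, top at z = 38 mm
- stop_face (a point): middle of the top edge of the stop plate's gauging face, opposite ref_face and level with it, 92 mm to the right (-y) of stop_unit's origin. The gap between the two faces differs from start to start, from 7.6 to 13.9 mm
- bay_1 (a point): left bay: centre of a cell seated in it, 11 mm over the tray's floor; axes as the fence's. Bays are 44 mm apart and run along x: at the near end (x = -35 mm) a sill 9 mm high and 8 mm thick with the plus contact, at the far end a sprung contact plate. Bays are wired in parallel: any number of cells, in any bays, will do
- bay_2 (a point): middle bay, the same. Spring plate: 18 mm wide, reaching 26 mm over the floor, at rest 63 mm beyond the sill, with 12 mm of travel; a 70 mm cell must push it back 7 mm or more (1 N at first, 3 N at 7 mm, 4 N at 10 mm) to get down behind the sill, which then holds it
- bay_3 (a point): right bay, the same. Guides 10 mm high and 25.5 mm apart flank each bay at its ends only (x = -35 to -24 and +22 to +44 mm), leaving the middle of a cell's sides free for fingers
- cell_1_mid (a point): centre of cell 1 (None if there is none): square rechargeable cell 70 x 22 x 22 mm along its x axis, 75 g, lying on the bench, centre 11 mm up. Its -x end is the plus end: black collar 8 mm wide round it and a small flush brass button; its +x end is plain and flat
- cell_2_mid (a point): centre of cell 2 (None if there is none): square rechargeable cell 70 x 22 x 22 mm along its x axis, 75 g, lying on the bench, centre 11 mm up. Its -x end is the plus end: black collar 8 mm wide round it and a small flush brass button; its +x end is plain and flat
- cell_3_mid (a point): centre of cell 3 (None if there is none): square rechargeable cell 70 x 22 x 22 mm along its x axis, 75 g, lying on the bench, centre 11 mm up. Its -x end is the plus end: black collar 8 mm wide round it and a small flush brass button; its +x end is plain and flat
- cover (a joint): cover of the cell tray, hinged along the tray's far edge: 0 shut, grows as it opens up and back; found open at 1.8 to 2.05 (2.1 at most). A light friction hinge (0.02 N m) holds it where it is left, but it sinks shut by itself from about 0.8 down. A cell that is not all the way down keeps it from shutting
- cover_hinge (a point): middle of the cover's hinge line: 60 mm beyond the tray's middle in x, 66 mm over the bench, axis along y; axes turn with the cover. The cover reaches 107 mm from it, is 172 mm wide and 3 mm thick, and has a 20 mm skirt along its free edge that points inward (down when shut)
- zero_button (a joint): round zero button, 18 mm in diameter, on top of the control head: 0 up, 0.005 m fully pressed; counts as pressed from 3.5 mm; about 5 N presses it fully; it springs back
- zero_button_top (a point): middle of the zero button's top, 89 mm over the bench
- leaf_3: 3 mm gauge leaf, 50 g, upright. Origin at the centre of its grip tab: 26 x 15 x 28 mm (x, y, z), to take by the flat sides facing y. Under it a crossbar 52 x 15 x 10 mm, then a blade 30 mm wide (x), 3 mm thick (y), 38 mm long, its end 62 mm below the origin. All the way down in the gap the origin is 26 mm above ref_face; stopped on top of the gap, 55 to 62 mm
- leaf_6: 6 mm gauge leaf, 60 g, upright. Origin at the centre of its grip tab: 26 x 15 x 28 mm (x, y, z), to take by the flat sides facing y. Under it a crossbar 52 x 15 x 10 mm, then a blade 30 mm wide (x), 6 mm thick (y), 38 mm long, its end 62 mm below the origin. All the way down in the gap the origin is 26 mm above ref_face; stopped on top of the gap, 55 to 62 mm
- leaf_9: 9 mm gauge leaf, 70 g, upright. Origin at the centre of its grip tab: 26 x 15 x 28 mm (x, y, z), to take by the flat sides facing y. Under it a crossbar 52 x 15 x 10 mm, then a blade 30 mm wide (x), 9 mm thick (y), 38 mm long, its end 62 mm below the origin. All the way down in the gap the origin is 26 mm above ref_face; stopped on top of the gap, 55 to 62 mm
- leaf_12: 12 mm gauge leaf, 80 g, upright. Origin at the centre of its grip tab: 26 x 15 x 28 mm (x, y, z), to take by the flat sides facing y. Under it a crossbar 52 x 15 x 10 mm, then a blade 30 mm wide (x), 12 mm thick (y), 38 mm long, its end 62 mm below the origin. All the way down in the gap the origin is 26 mm above ref_face; stopped on top of the gap, 55 to 62 mm
- leaf_15: 15 mm gauge leaf, 90 g, upright. Origin at the centre of its grip tab: 26 x 15 x 28 mm (x, y, z), to take by the flat sides facing y. Under it a crossbar 52 x 15 x 10 mm, then a blade 30 mm wide (x), 15 mm thick (y), 38 mm long, its end 62 mm below the origin. All the way down in the gap the origin is 26 mm above ref_face; stopped on top of the gap, 55 to 62 mm
- gauge_stand: fixed wooden stand 72 x 238 x 53 mm; origin under it on the bench, y along it. Two rails, 36 mm free between them, carry the leaves' crossbars in notches 22 mm wide, 7 mm deep. Slots: x = 0, y = +84, +42, 0, -42, -84 mm for the 3, 6, 9, 12, 15 mm leaf (thinnest at the left); a hanging leaf's origin is 70 mm over the bench, its axes as the stand's
- pencil: red carpenter pencil, 167 mm, lying on the bench; a bystander
- hex_key: hex key, 91 x 33 mm, lying on the bench; a bystander
- offcut: pine offcut 48 x 75 x 28 mm; a bystander
- tape: yellow tape measure 67 x 85 x 40 mm; a bystander
There are look-alikes about, which are no part of the job. What is shaped like the leaf_6 but brown or turquoise is not meant.

How it is judged:
By the outcome, as a careful person would: the job done as asked, in the order asked, and still so for the second after the job is handed in, with the robot touching nothing.
Of cell_1, cell_2, cell_3 only 2 to 3 are there at a start; the rules pass over those that are not, and their reading is None.
At some moment in a run one of cell_1, cell_2, cell_3 may be knocked a few centimetres aside while the robot is not near it.
It also fails if it takes over 210 s, if anything falls off the work surface, if the arm or the gripper's body presses on something with over 40 N, if the wrist force passes 120 N, or if a joint passes its speed limit or range.

### The arm

A 6-joint arm with a two-finger parallel gripper is mounted at the origin on a cart in front of the work surface, level with it; the furniture and walls round the work are solid. World frame = base frame: x ahead of the robot, y to its left, z up, the work surface at z = 0. Lengths are in m, angles in rad, forces in N, time in s.
With the tool pointing down it reaches from about 0.3 to 0.875 m from the base axis. Payload 6.4 kg.
Tool frame: the origin (TCP) lies between the finger pads; the fingertips stand 19 mm ahead of it and the grasp point (between the pads) is the TCP (ctrl.tips_ahead is the z of the fingertips in the tool frame, in m); z points along the fingers, y is the line along which they close (so a half turn about z gives the same grasp; the last joint's range is limited). The gripper opens to 85 mm and grips with 20 to 120 N. Pads are 22 mm wide; open, the fingers measure 114 mm over their backs; the gripper's body (76 mm by 85 mm) begins 54 mm behind the grasp point. The pads swing forward as they close: fully open they stand 13 mm farther back than shut.
Start: joints at [1.03, 0.181, 1.607, -0, 1.354, -0.206], TCP at [0.189, 0.543, 0.25] pointing down, gripper open.
Joint ranges: [-2.99, 2.99], [-0.89, 2.07], [0.3, 2.58], [-1.14, 4.28], [0, 2.63], [-3.12, 3.12]. Speed limits (rad/s): [2.57, 2.57, 3.01, 3.14, 3.14, 3.14].

### API

Orientations are given as a unit quaternion [w, x, y, z].
In Python, from bench import readout, vision, ctrl gives the robot as it stands.
- The arm moves only by the tool play_rows, never from a script. Its arguments are lists of equal length, an entry for each row: "xyz": the shift along the tool's x, y, z in mm, a list of three; "rot": the turn, a rotation vector about the tool's x, y, z in rad, a list of three; "grip": the opening, from 0 (shut) to 1 (fully open). In form: {"xyz": [[x, y, z], ...], "rot": [[rx, ry, rz], ...], "grip": [grip, ...]}. A call has exactly 10 rows; each row is the pose to reach, as a shift and turn from the pose commanded when the call began, along the tool's axes at that moment; what a row does not reach only later rows make up. A row lasts 1/8 s, in which the tool goes at most 62.5 mm and 10.7 degrees, less where a joint would pass 70% of its speed; a pose out of reach is approached as far as the arm can. A call with a gripper value outside its range is refused whole. The fingers move at their own pace and stop on an object; the grip force is fixed at half the most. Time passes only in rows, so rows that repeat a pose let the fingers close, or fill a call up. It gives the time, the measured TCP pose, the force, the opening and the grip force at its end, in the units of the state.
- readout.get_obs(): the state, without advancing time (a new reading comes with each control period).
- vision.camera(name): name is "side" or "top"; returns a dict with "color" (400x640x3 uint8, red, green, blue), "depth" (400x640 float32, m along the optical axis (not along the pixel's ray), 0 where there is no reading), "camera_matrix" (3x3 intrinsics, pixels), "extrinsics" (4x4, takes a point from camera to world coordinates). Camera axes: x right, y down, z forward; pixel columns grow to the right and rows downward; lengths in m; the calibration is good to about 2 mm. A picture is of the moment at which its call begins.
- ctrl.hand_in(): hands the job in; it is judged then, once.
The state is a dict: "time_s": time; "q": joint angles; "dq": joint speeds; "joint_efforts": joint torques, N m; "eef_pos": TCP position; "eef_rot": TCP orientation; "wrist_force": force on the tool from outside, world axes, zero at the start; "torque": the same for the moment, N m; "opening": opening from 0.0 (shut) to 1.0 (fully open); "grasp_force": force on a finger pad.
Only numpy, scipy, OpenCV 4.12 (cv2) and the standard library are available. Lean on these libraries where they do the work, as an engineer would, in place of code of your own. Each camera call takes 0.05 s, during which the arm holds its last target. There are 200 camera calls.

## Working session

There is one attempt and no reset: what is moved stays moved. The work goes in short steps, Python scripts to look and compute and a tool call to move; the robot and the scene stay as the last step left them, time stands still between calls to the robot, and variables do not carry over. Pictures are saved under pics/ and viewed, at most 14 in all, crops included, and the job is handed in when it is done.

Besides the shell and the picture viewer there is one more tool, called after "Emit:" by a JSON object that holds its "op" and its "data", one argument or row to a line. play_rows: Moves the arm, as the interface text tells. Its arguments: {"type":"object","properties":{"xyz":{"type":"array","items":{"type":"array","items":{"type":"number"}}},"rot":{"type":"array","items":{"type":"array","items":{"type":"number"}}},"grip":{"type":"array","items":{"type":"number"}}},"required":["xyz","rot","grip"]}

```bash
mkdir -p pics
cat > h.py <<'E'
import numpy as np, cv2
from bench import readout, vision, ctrl
from scipy.spatial.transform import Rotation as R
def cam(n):
    c=vision.camera(n); K=c["camera_matrix"];E=c["extrinsics"];d=c["depth"]
    v,u=np.mgrid[0:400,0:640]
    P=np.stack([(u-K[0,2])/K[0,0]*d,(v-K[1,2])/K[1,1]*d,d],-1)@E[:3,:3].T+E[:3,3]
    P[d==0]=np.nan
    return c,P
def save(img,name): cv2.imwrite("pics/"+name,cv2.cvtColor(img,cv2.COLOR_RGB2BGR))
E
python3 - <<'E'
from h import *
o=readout.get_obs(); print(o["eef_pos"],o["eef_rot"],o["time_s"],o["wrist_force"],ctrl.tips_ahead)
for n in("top","side"):
    c,P=cam(n); save(c["color"],n+"0.png"); np.savez(n+"0.npz",P=P,c=c["color"]);print(n,c["extrinsics"].round(3).tolist(),c["camera_matrix"].tolist())
E
```

```text
[0.18864332 0.5426376  0.24938999] [-3.24499861e-04  1.66618910e-01  9.86020992e-01 -7.98129859e-04] 0.0 [ 0.1915311  -0.08218095 -0.36277093] 0.019
top [[-0.016, -0.994, 0.105, 0.434], [-1.0, 0.018, 0.016, -0.065], [-0.018, -0.105, -0.994, 1.324], [0.0, 0.0, 0.0, 1.0]] [[405.6298485651534, 0.0, 320.24035813810826], [0.0, 405.6298485651534, 193.80865413555009], [0.0, 0.0, 1.0]]
side [[0.896, -0.299, 0.329, 0.141], [-0.444, -0.587, 0.677, -0.928], [-0.009, -0.752, -0.659, 0.94], [0.0, 0.0, 0.0, 1.0]] [[463.00499067673053, 0.0, 323.39324835636245], [0.0, 463.00499067673053, 199.89696629173716], [0.0, 0.0, 1.0]]
```

View pics/top0.png

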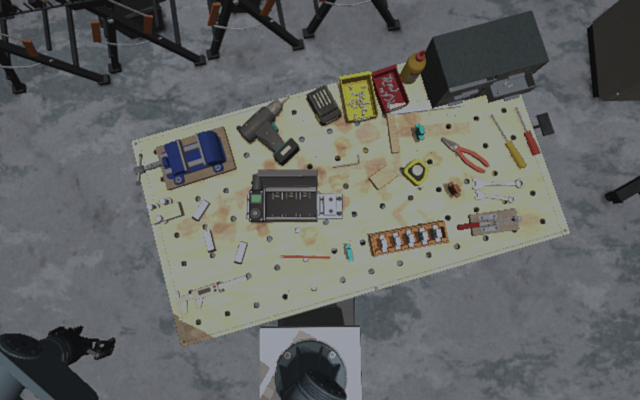

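View pics/side0.png

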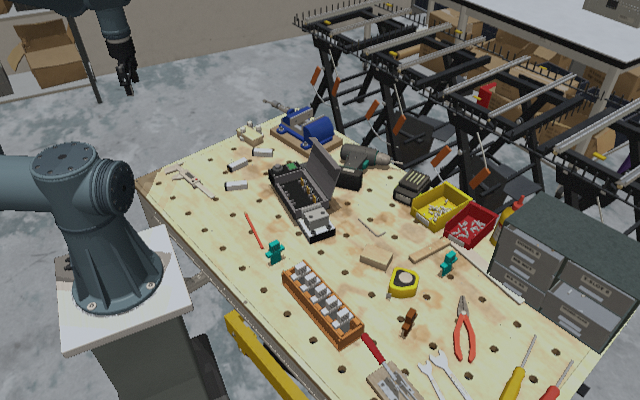

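Run:
```python
from h import *
z=np.load("top0.npz");c=z["c"];P=z["P"]
s=np.load("side0.npz")
a=cv2.resize(c[165:270,180:350],None,fx=4.6,fy=4.6,interpolation=cv2.INTER_CUBIC)[:300+183]
save(a,"c1.png")
b=cv2.resize(s["c"][125:255,215:375],None,fx=4.6,fy=4.6,interpolation=cv2.INTER_CUBIC)
save(b,"c2.png")
for p in [(201,209),(209,239),(241,251),(290,200),(330,205),(337,205),(380,245),(440,232),(349,252),(256,200),(257,213)]: print(p,P[p[1],p[0]].round(3))
```

```text
(201, 209) [0.529 0.343 0.021]
(209, 239) [0.432 0.317 0.017]
(241, 251) [nan nan nan]
(290, 200) [0.552 0.053 0.034]
(330, 205) [ 0.531 -0.074  0.066]
(337, 205) [ 0.534 -0.097  0.026]
(380, 245) [ 0.404 -0.232  0.01 ]
(440, 232) [ 0.442 -0.407  0.079]
(349, 252) [ 0.386 -0.129  0.076]
(256, 200) [0.551 0.156 0.07 ]
(257, 213) [0.508 0.148 0.097]
```

View pics/c1.png

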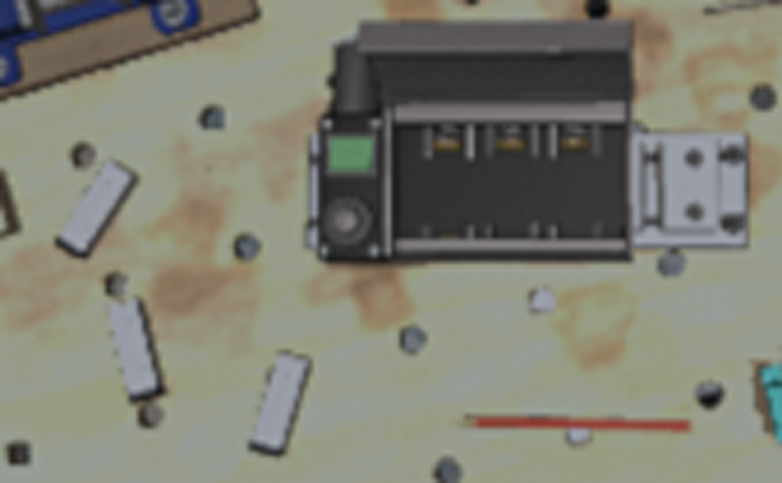

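View pics/c2.png

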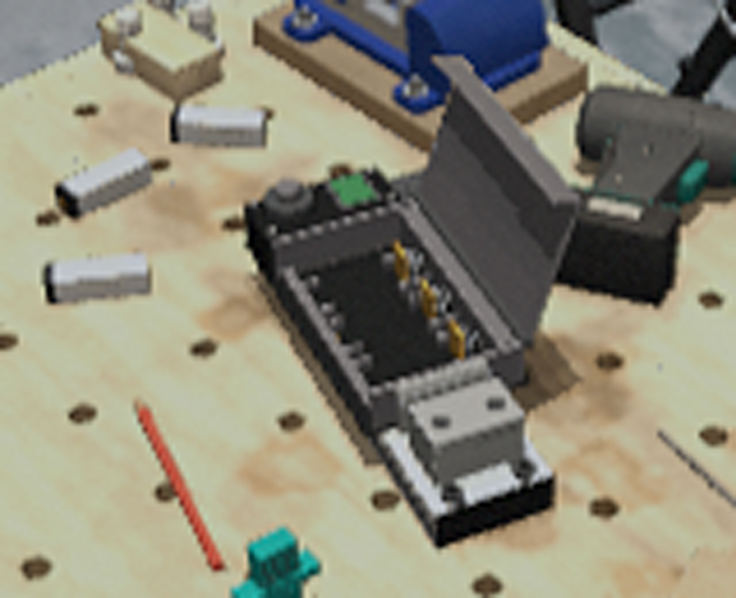

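Run:
```python
from h import *
c=np.load("top0.npz")["c"];s=np.load("side0.npz")["c"]
f=lambda im,u,v,w,h,k:cv2.resize(im[v:v+h,u:u+w],(w*k,h*k),interpolation=cv2.INTER_CUBIC)
a=np.zeros((600,800,3),np.uint8)
a[0:320,0:400]=f(c,306,190,40,32,10); a[0:320,400:800]=f(s,294,200,40,32,10)
a[320:590,0:400]=f(c,365,215,80,54,5); a[320:600,400:800]=f(s,280,260,100,70,4)
a=np.clip(a.astype(float)*1.3,0,255).astype(np.uint8)
save(a,"c3.png")
```

```text
(no output)
```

View pics/c3.png

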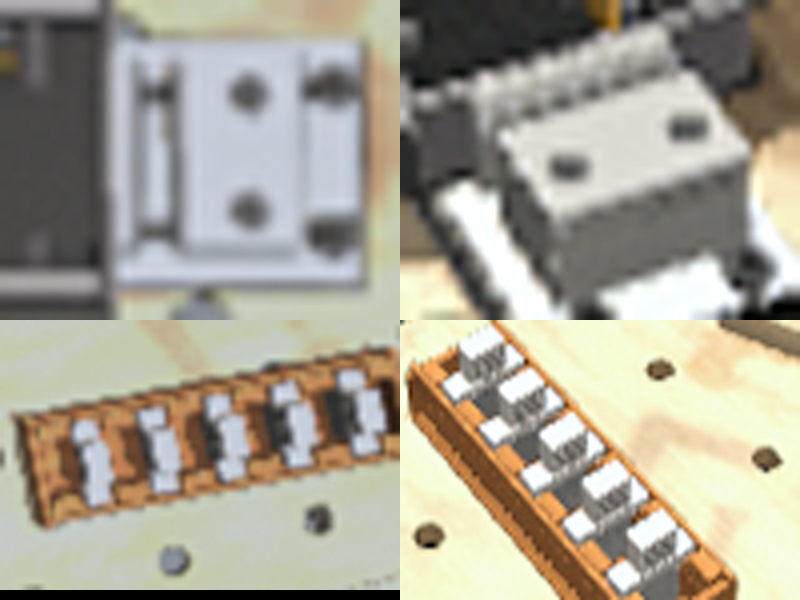

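```bash
cat >> h.py <<'E'
from scipy.optimize import minimize, least_squares
def proj(c,X):
    E=c["extrinsics"];K=c["camera_matrix"]; p=(np.asarray(X)-E[:3,3])@E[:3,:3]; q=p@K.T; return q[:,:2]/q[:,2:]
def pose2(p,X): 
    X=np.asarray(X,float); co,si=np.cos(p[2]),np.sin(p[2])
    return np.stack([p[0]+co*X[:,0]-si*X[:,1],p[1]+si*X[:,0]+co*X[:,1],X[:,2]],1)
def boxfit(c,mask,dims,p0):
    # IoU silhouette fit, box on bench; p=(x,y,yaw)
    k=6; B=[[sx*dims[0]/2,sy*dims[1]/2,z] for sx in(-1,1) for sy in(-1,1) for z in(0,dims[2])]
    q0=proj(c,pose2(p0,B)); a=np.floor(q0.min(0)).astype(int)-8; b=np.ceil(q0.max(0)).astype(int)+8; a=np.maximum(a,0)
    m=cv2.resize(mask[a[1]:b[1],a[0]:b[0]].astype(np.float32),None,fx=k,fy=k,interpolation=cv2.INTER_LINEAR)>.5
    def f(p):
        q=((proj(c,pose2(p,B))-a+.5)*k-.5).astype(np.float32)
        h=cv2.convexHull(q)[:,0]; im=np.zeros(m.shape,np.uint8); cv2.fillConvexPoly(im,np.round(h*16).astype(np.int32),1,shift=4)
        im=im>0; return 1-(im&m).sum()/max(1,(im|m).sum())
    best=None
    for dy in(-.15,0,.15):
        r=minimize(f,np.array(p0)+[0,0,dy],method="Nelder-Mead",options=dict(initial_simplex=np.array(p0)+[0,0,dy]+np.array([[0,0,0],[.008,0,0],[0,.008,0],[0,0,.1]])))
        if best is None or r.fun<best.fun: best=r
    return best.x,1-best.fun
def comp(m,near):
    n,l,s,ce=cv2.connectedComponentsWithStats(m.astype(np.uint8)); 
    i=1+np.argmin(np.hypot(*(ce[1:]-near).T)+1000*(s[1:,4]<25)); return l==i
E
cat > fit0.py <<'E'
from h import *
T,_=cam("top");S,_=cam("side")
def sat(c): return cv2.cvtColor(c["color"],cv2.COLOR_RGB2HSV)
for name,c in(("top",T),("side",S)):
    H=sat(c); cellm=H[...,1]<60; 
    for p0 in([.529,.343,-.5],[.432,.317,.2],[.40,.225,-.2]):
        px=proj(c,[[p0[0],p0[1],.015]])[0]
        m=comp(cellm|(H[...,2]<50),px); print(name,"cell",p0,m.sum(),[np.round(v,4) for v in boxfit(c,m,(.07,.022,.022),p0)])
    m=((H[...,0]<16)&(H[...,1]>120)); px=proj(c,[[.43,-.31,.05]])[0]
    m=cv2.morphologyEx(m.astype(np.uint8),cv2.MORPH_CLOSE,np.ones((3,3)))
    m=comp(m,px); h=cv2.convexHull(np.argwhere(m)[:,::-1].astype(np.int32)); mm=np.zeros(m.shape,np.uint8); cv2.fillConvexPoly(mm,h,1)
    print(name,"stand",m.sum(),[np.round(v,4) for v in boxfit(c,mm>0,(.072,.238,.053),[.43,-.31,-.15])])
f=lambda pts,o:(np.array(pts)+.5)/10-.5+o
tp=f([(183,50),(302,50),(302,247),(183,247)],np.array([306,190.]))
sp=f([(290,72),(350,160),(165,220),(100,130)],np.array([294,200.]))
X=[[.03,-.0025,.066],[.03,-.04,.066],[-.03,-.04,.066],[-.03,-.0025,.066]]
for c,q in((T,tp),(S,sp)):
    r=least_squares(lambda p:(proj(c,pose2(p,X))-q).ravel(),[.53,-.06,0]); print("fence",r.x.round(4),r.fun.round(2))
g=(np.array([347,220])+.5)/4.6-.5+[180,165]
E=T["extrinsics"];K=T["camera_matrix"]; d=E[:3,:3]@np.linalg.solve(K,[*g,1]); print("button",(E[:3,3]+d*(.089-E[2,3])/d[2]).round(4))
E
python3 fit0.py
```

```text
top cell [0.529, 0.343, -0.5] 25 [array([ 0.529,  0.343, -0.65 ]), np.float64(0.0)]
top cell [0.432, 0.317, 0.2] 25 [array([0.432, 0.317, 0.05 ]), np.float64(0.0)]
top cell [0.4, 0.225, -0.2] 25 [array([ 0.4  ,  0.225, -0.35 ]), np.float64(0.0)]
top stand 870 [array([ 0.4269, -0.3164,  0.1656]), np.float64(0.9223)]
side cell [0.529, 0.343, -0.5] 29 [array([ 0.529,  0.343, -0.65 ]), np.float64(0.0)]
side cell [0.432, 0.317, 0.2] 29 [array([0.432, 0.317, 0.05 ]), np.float64(0.0)]
side cell [0.4, 0.225, -0.2] 34 [array([ 0.4  ,  0.225, -0.35 ]), np.float64(0.0)]
side stand 59 [array([ 0.5034, -0.1866, -0.4973]), np.float64(0.1336)]
fence [ 0.5337 -0.052  -0.018 ] [-0.07  0.22  0.07  0.23  0.1  -0.22 -0.1  -0.23]
fence [ 0.5331 -0.0533 -0.0025] [ 0.41 -0.05  0.4  -0.73 -0.8   0.06  0.01  0.68]
button [0.5108 0.1556 0.089 ]
```

Run:
```python
from h import *
c=np.load("top0.npz")["c"];s=np.load("side0.npz")["c"]
H=cv2.cvtColor(c,cv2.COLOR_RGB2HSV).astype(int);G=cv2.cvtColor(s,cv2.COLOR_RGB2HSV).astype(int)
print(H[239,200:220].tolist());u=215+210//5;v=125+int(125/4.6)
print(G[v,250:278].tolist())
print(G[290:330:3,300].tolist(),G[330,300:350:4].tolist())
```

```text
[[37, 28, 154], [40, 25, 156], [40, 20, 155], [45, 19, 157], [55, 10, 155], [107, 14, 161], [110, 23, 166], [110, 23, 166], [111, 20, 165], [110, 23, 167], [110, 23, 169], [111, 24, 150], [10, 12, 65], [21, 51, 104], [24, 50, 153], [30, 42, 152], [33, 40, 153], [31, 39, 151], [31, 39, 152], [33, 40, 152]]
[[19, 64, 191], [19, 68, 191], [90, 64, 12], [15, 19, 79], [18, 20, 126], [23, 17, 132], [19, 16, 130], [20, 15, 149], [17, 26, 137], [20, 24, 157], [25, 18, 155], [36, 8, 162], [80, 5, 157], [102, 8, 164], [105, 6, 160], [45, 10, 161], [108, 8, 162], [110, 5, 163], [113, 6, 166], [110, 5, 167], [120, 3, 172], [60, 3, 161], [30, 32, 87], [35, 40, 190], [35, 37, 199], [36, 34, 196], [35, 33, 195], [36, 35, 195]]
[[14, 151, 174], [14, 159, 85], [13, 173, 87], [13, 168, 82], [14, 165, 144], [15, 125, 135], [28, 43, 192], [29, 41, 191], [28, 45, 191], [30, 38, 190], [35, 34, 195], [36, 26, 194], [35, 32, 194], [35, 34, 195]] [[34, 35, 195], [36, 28, 194], [36, 34, 195], [34, 41, 195], [34, 38, 194], [34, 41, 168], [14, 161, 152], [13, 171, 85], [14, 174, 88], [14, 164, 166], [16, 150, 194], [15, 6, 83], [15, 95, 115]]
```

```bash
python3 - <<'E'
s=open('fit0.py').read()
s=s.replace('cellm=H[...,1]<60;','I=c["color"].astype(int); cellm=(I[...,0]-I[...,2]<9) if name=="top" else ((H[...,1]<31)&(H[...,2]<181));')
s=s.replace('|(H[...,2]<50)','|(H[...,2]<(85 if name=="top" else 110))')
s=s.replace('(H[...,0]<16)&(H[...,1]>120)','(H[...,0]<18)&(H[...,1]>90)').replace('MORPH_CLOSE,np.ones((3,3))','MORPH_CLOSE,np.ones((7,7))').replace('[[.43,-.31,.05]]','[[.43,-.31,.03]]')
open('fit0.py','w').write(s)
E
python3 fit0.py
```

```text
top cell [0.529, 0.343, -0.5] 178 [array([ 0.5276,  0.3481, -0.5727]), np.float64(0.8993)]
top cell [0.432, 0.317, 0.2] 207 [array([0.4258, 0.3193, 0.2705]), np.float64(0.8065)]
top cell [0.4, 0.225, -0.2] 53 [array([ 0.4408,  0.1883, -1.5918]), np.float64(0.4391)]
top stand 1360 [array([ 0.4265, -0.3169,  0.1651]), np.float64(0.9636)]
side cell [0.529, 0.343, -0.5] 159 [array([ 0.528 ,  0.3496, -0.5771]), np.float64(0.4562)]
side cell [0.432, 0.317, 0.2] 116 [array([0.4273, 0.3184, 0.2381]), np.float64(0.5203)]
side cell [0.4, 0.225, -0.2] 110 [array([ 0.3871,  0.2163, -0.2453]), np.float64(0.4874)]
side stand 2247 [array([ 0.4263, -0.3293,  0.1835]), np.float64(0.9207)]
fence [ 0.5337 -0.052  -0.018 ] [-0.07  0.22  0.07  0.23  0.1  -0.22 -0.1  -0.23]
fence [ 0.5331 -0.0533 -0.0025] [ 0.41 -0.05  0.4  -0.73 -0.8   0.06  0.01  0.68]
button [0.5108 0.1556 0.089 ]
```

```bash
cat >> h.py <<'E'
def ray(c,uv,z):
    E=c["extrinsics"];K=c["camera_matrix"]; d=E[:3,:3]@np.linalg.solve(K,[*uv,1]); return E[:3,3]+d*(z-E[2,3])/d[2]
E
python3 - <<'E'
from h import *
T,_=cam("top");I=T["color"].astype(int);H=cv2.cvtColor(T["color"],cv2.COLOR_RGB2HSV)
f=lambda p:(np.array(p)+.5)/4.6-.5+[180,165]
for n,p,z in[("headL",(320,190),.068),("headR",(388,190),.068),("sp1",(447,126),.06),("sp2",(512,126),.06),("sp3",(575,126),.06),("frontL",(320,260),.068),("frontR",(630,250),.066),("blk",(640,190),.066)]:
    print(n,ray(T,f(p),z).round(4))
m=(I[...,0]-I[...,2]<9)|(H[...,2]<85)
m=comp(m,proj(T,[[.3875,.217,.015]])[0]); print(m.sum(),boxfit(T,m,(.07,.022,.022),[.3875,.217,-.245]))
# gold plates, precise columns
g=(H[...,0]>12)&(H[...,0]<28)&(H[...,1]>100); g[:, :265]=0;g[:,312:]=0;g[:188]=0;g[205:]=0
n,l,s,ce=cv2.connectedComponentsWithStats(g.astype(np.uint8)); print(s.tolist(),ce.round(2).tolist())
for k in range(1,n): print(ray(T,ce[k],.055).round(4))
# fence right part: row profile across gap
print(I[200:212,314:342].mean((0,2)).round(0).tolist())
E
```

```text
headL [0.5327 0.1777 0.068 ]
headR [0.5319 0.1316 0.068 ]
sp1 [0.5756 0.0924 0.06  ]
sp2 [0.5748 0.0479 0.06  ]
sp3 [0.5741 0.0049 0.06  ]
frontL [0.4854 0.1776 0.068 ]
frontR [ 0.4887 -0.0315  0.066 ]
blk [ 0.5291 -0.0388  0.066 ]
129 (array([ 0.3875,  0.217 , -0.395 ]), np.float64(0.0))
[[0, 0, 640, 400, 255981], [306, 195, 2, 2, 3], [275, 196, 5, 2, 8], [288, 196, 6, 1, 6], [302, 196, 2, 1, 2]] [[319.5, 199.5], [306.33, 195.67], [277.12, 196.62], [290.5, 196.0], [302.5, 196.0]]
[ 5.629e-01 -1.000e-04  5.500e-02]
[0.5615 0.092  0.055 ]
[0.5628 0.0498 0.055 ]
[0.5621 0.012  0.055 ]
[55.0, 52.0, 82.0, 138.0, 152.0, 115.0, 122.0, 154.0, 130.0, 93.0, 131.0, 160.0, 159.0, 158.0, 155.0, 142.0, 131.0, 130.0, 144.0, 157.0, 159.0, 153.0, 140.0, 153.0, 151.0, 150.0, 152.0, 140.0]
```

Run:
```python
from h import *
a=[]
for k in range(3):
    T,P=cam("top"); a.append(P)
P=np.nanmedian(a,0)
I=T["color"]
for r in range(192,226): 
    q=P[r,282:290]; print(r,np.nanmedian(q,0).round(4),np.nanmedian(P[r,296:300],0)[2].round(4),I[r,282:290].mean().round())
```

```text
192 [0.5779 0.0671 0.036 ] 0.0337 55.0
193 [0.5746 0.067  0.0351] 0.0345 64.0
194 [0.5712 0.0672 0.0371] 0.035 66.0
195 [0.5682 0.0673 0.0368] 0.0342 70.0
196 [0.5644 0.0674 0.0426] 0.0348 71.0
197 [0.5617 0.0673 0.0353] 0.0354 66.0
198 [0.5586 0.0672 0.0346] 0.0358 64.0
199 [0.5556 0.0678 0.0332] 0.0341 56.0
200 [0.5524 0.0679 0.0325] 0.0347 51.0
201 [0.5493 0.0679 0.0333] 0.0325 50.0
202 [0.546  0.068  0.0334] 0.0325 51.0
203 [0.5426 0.0679 0.0337] 0.0327 51.0
204 [0.5395 0.0678 0.0344] 0.0352 51.0
205 [0.5364 0.068  0.0336] 0.0341 51.0
206 [0.5331 0.068  0.0335] 0.0338 52.0
207 [0.5299 0.0678 0.0336] 0.0342 52.0
208 [0.5268 0.0681 0.0338] 0.0335 52.0
209 [0.5236 0.0681 0.0336] 0.0339 52.0
210 [0.5203 0.0678 0.0332] 0.0333 53.0
211 [0.5171 0.0684 0.0326] 0.0329 52.0
212 [0.5139 0.0681 0.0343] 0.0329 52.0
213 [0.5107 0.0676 0.0337] 0.0345 53.0
214 [0.5074 0.0678 0.0348] 0.0334 59.0
215 [0.5041 0.0678 0.036 ] 0.0329 59.0
216 [0.501  0.0676 0.035 ] 0.0347 61.0
217 [0.4975 0.0672 0.0435] 0.0435 115.0
218 [0.4945 0.0674 0.0417] 0.0422 127.0
219 [0.4916 0.0682 0.0347] 0.034 80.0
220 [0.4885 0.0684 0.0335] 0.0336 45.0
221 [0.4853 0.0683 0.0343] 0.0341 63.0
222 [ 0.4834  0.0718 -0.0014] -0.0004 132.0
223 [4.802e-01 7.210e-02 1.000e-04] -0.0004 153.0
224 [0.4768 0.0717 0.0007] -0.001 152.0
225 [ 0.4736  0.0721 -0.0014] -0.0009 151.0
```

Emit:
{"op": "play_rows", "data": {
  "xyz": [
    [0,0,0],
    [0,0,0],
    [0,0,0],
    [0,0,0],
    [0,0,0],
    [0,0,0],
    [0,0,0],
    [0,0,0],
    [0,0,0],
    [0,0,0]
  ],
  "rot": [
    [0,0,0.15],
    [0,0,0.3],
    [0,0,0.3],
    [0,0,0.3],
    [0,0,0.3],
    [0,0,0.3],
    [0,0,0.3],
    [0,0,0.3],
    [0,0,0.3],
    [0,0,0.3]
  ],
  "grip": [0.5,0.5,0.5,0.5,0.5,0.5,0.5,0.5,0.5,0.5]
}}

```text
time_s: 1.75
eef_pos: [0.1889, 0.5431, 0.2503]
eef_rot: [-0.0, 0.312, 0.95, -0.0]
wrist_force: [0.4, 0.5, 0.1]
opening: 0.499
grasp_force: 0.0
```

```bash
cat >> h.py <<'E'
def go(*wps):
    """waypoints (x,y,z,psi) world -> shifts mm and rot z, each relative to the previous (first: measured pose)"""
    o=readout.get_obs(); q=o["eef_rot"]; r=R.from_quat([q[1],q[2],q[3],q[0]]).as_matrix(); p=np.array(o["eef_pos"]); ps=np.arctan2(r[1,1],r[0,1])
    print("now",p.round(4),"psi",ps.round(4),"tilt",r[:,2].round(4),"F",np.round(o["wrist_force"],1),"open",round(o["opening"],3),round(o["grasp_force"],1),"t",o["time_s"])
    for w in wps:
        B=np.array([[-np.sin(ps),np.cos(ps),0],[np.cos(ps),np.sin(ps),0],[0,0,-1]])
        print(w,"->",(B@(np.array(w[:3])-p)*1000).round(1),"rz",round(ps-w[3],3)); p=np.array(w[:3]);ps=w[3]
def cellfit(name,p0):
    c,_=cam(name); I=c["color"].astype(int);H=cv2.cvtColor(c["color"],cv2.COLOR_RGB2HSV)
    m=((I[...,0]-I[...,2]<9)|(H[...,2]<85)) if name=="top" else (((H[...,1]<31)&(H[...,2]<181))|(H[...,2]<110))
    px=proj(c,[[p0[0],p0[1],.015]])[0]; m[:int(px[1])-40]=0;m[int(px[1])+40:]=0;m[:,:int(px[0])-40]=0;m[:,int(px[0])+40:]=0
    m=comp(m,px); return m.sum(),[np.round(v,4) for v in boxfit(c,m,(.07,.022,.022),p0)]
E
python3 - <<'E'
from h import *
print(cellfit("top",[.528,.3488,-.575]),cellfit("side",[.528,.3488,-.575]),cellfit("top",[.387,.2163,-.245]))
go((.528,.3485,.10,.996),(.528,.3485,.022,.996))
E
```

```text
(np.int64(277), [array([ 0.5275,  0.3481, -0.5804]), np.float64(0.6042)]) (np.int64(157), [array([ 0.5278,  0.3488, -0.6297]), np.float64(0.4469)]) (np.int64(127), [array([ 0.387 ,  0.2163, -0.395 ]), np.float64(0.0)])
now [0.1889 0.5431 0.2503] psi 0.936 tilt [ 0.e+00  1.e-04 -1.e+00] F [ 0.5 -0.1 -0.7] open 0.5 0.0 t 1.9
(0.528, 0.3485, 0.1, 0.996) -> [-388.4   44.4  150.3] rz -0.06
(0.528, 0.3485, 0.022, 0.996) -> [ 0.  0. 78.] rz 0.0
```

Emit:
{"op": "play_rows", "data": {
  "xyz": [
    [-50,6,19],
    [-100,11,39],
    [-150,17,58],
    [-200,23,77],
    [-250,29,97],
    [-300,34,116],
    [-350,40,135],
    [-388,44,150],
    [-388,44,150],
    [-388,44,150]
  ],
  "rot": [
    [0,0,-0.06],
    [0,0,-0.06],
    [0,0,-0.06],
    [0,0,-0.06],
    [0,0,-0.06],
    [0,0,-0.06],
    [0,0,-0.06],
    [0,0,-0.06],
    [0,0,-0.06],
    [0,0,-0.06]
  ],
  "grip": [0.5,0.5,0.5,0.5,0.5,0.5,0.5,0.5,0.5,0.5]
}}

```text
time_s: 3.15
eef_pos: [0.527, 0.3486, 0.1002]
eef_rot: [-0.0, 0.284, 0.959, -0.0]
wrist_force: [-0.9, 0.1, -0.4]
opening: 0.5
grasp_force: 0.0
```

Emit:
{"op": "play_rows", "data": {
  "xyz": [
    [0,0,30],
    [0,0,60],
    [0,0,78],
    [0,0,78],
    [0,0,78],
    [0,0,78],
    [0,0,78],
    [0,0,78],
    [0,0,78],
    [0,0,78]
  ],
  "rot": [
    [0,0,0],
    [0,0,0],
    [0,0,0],
    [0,0,0],
    [0,0,0],
    [0,0,0],
    [0,0,0],
    [0,0,0],
    [0,0,0],
    [0,0,0]
  ],
  "grip": [0.5,0.5,0.5,0.5,0.0,0.0,0.0,0.0,0.0,0.0]
}}

```text
time_s: 4.4
eef_pos: [0.5285, 0.3491, 0.024]
eef_rot: [0.001, 0.283, 0.959, 0.001]
wrist_force: [-0.8, 1.3, 6.6]
opening: 0.242
grasp_force: 61.7
```

Run:
```python
from h import *
go((.528,.3485,.12,.996),(.5357-.009,.0925,.12,1.554),(.5357-.009,.0925,.067,1.554))
```

```text
now [0.5285 0.3491 0.024 ] psi 0.996 tilt [ 0.0024  0.0013 -1.    ] F [-0.8  1.3  6.6] open 0.242 61.7 t 4.4
(0.528, 0.3485, 0.12, 0.996) -> [  0.1  -0.8 -96. ] rz -0.0
(0.5267, 0.0925, 0.12, 1.554) -> [-138.1 -215.6    0. ] rz -0.558
(0.5267, 0.0925, 0.067, 1.554) -> [ 0.  0. 53.] rz 0.0
```

Emit:
{"op": "play_rows", "data": {
  "xyz": [
    [0,-1,-60],
    [0,-1,-118],
    [-35,-55,-118],
    [-70,-108,-118],
    [-104,-162,-118],
    [-138,-216,-118],
    [-138,-216,-118],
    [-138,-216,-100],
    [-138,-216,-90],
    [-138,-216,-90]
  ],
  "rot": [
    [0,0,0],
    [0,0,0],
    [0,0,-0.14],
    [0,0,-0.28],
    [0,0,-0.42],
    [0,0,-0.558],
    [0,0,-0.558],
    [0,0,-0.558],
    [0,0,-0.558],
    [0,0,-0.558]
  ],
  "grip": [0,0,0,0,0,0,0,0,0,0]
}}

```text
time_s: 5.65
eef_pos: [0.5244, 0.0936, 0.1104]
eef_rot: [-0.002, 0.008, 1.0, 0.0]
wrist_force: [0.4, 0.3, -0.9]
opening: 0.239
grasp_force: 60.8
```

Run:
```python
from h import *
T,_=cam("top");S,_=cam("side")
f=lambda im,u,v,w,h,k:cv2.resize(im[v:v+h,u:u+w],(w*k,h*k),interpolation=cv2.INTER_CUBIC)
a=np.zeros((480,800,3),np.uint8)
a[:,:400]=f(T["color"],245,175,50,60,8); a[:,400:]=f(S["color"],255,150,50,60,8)
save(np.clip(a*1.4,0,255).astype(np.uint8),"p1.png")
go((.5267,.0925,.069,1.554))
```

```text
now [0.5255 0.0932 0.1118] psi 1.5556 tilt [-9.e-04  1.e-04 -1.e+00] F [ 0.3 -0.2 -1.1] open 0.24 60.8 t 5.75
(0.5267, 0.0925, 0.069, 1.554) -> [-1.2 -0.7 42.8] rz 0.002
```

View pics/p1.png

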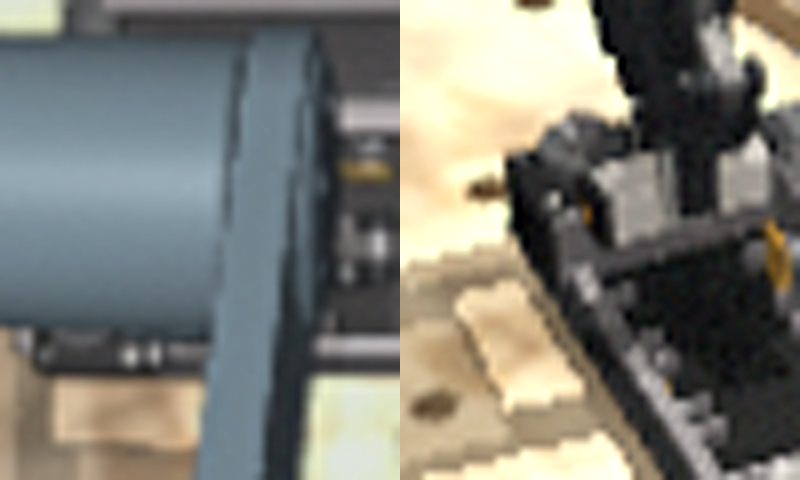

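Emit:
{"op": "play_rows", "data": {
  "xyz": [
    [-1,-0.7,20],
    [-1,-0.7,40],
    [-1,-0.7,43],
    [-4,-0.7,43],
    [-8,-0.7,43],
    [-12,-0.7,43],
    [-13,-0.7,43],
    [-13,-0.7,43],
    [-13,-0.7,43],
    [-13,-0.7,43]
  ],
  "rot": [
    [0,0,0],
    [0,0,0],
    [0,0,0],
    [0,0,0],
    [0,0,0],
    [0,0,0],
    [0,0,0],
    [0,0,0],
    [0,0,0],
    [0,0,0]
  ],
  "grip": [0,0,0,0,0,0,0,0,0,0]
}}

```text
time_s: 7.0
eef_pos: [0.5387, 0.0912, 0.0693]
eef_rot: [-0.0, 0.008, 1.0, 0.0]
wrist_force: [-3.7, 0.9, 1.8]
opening: 0.244
grasp_force: 61.0
```

Emit:
{"op": "play_rows", "data": {
  "xyz": [
    [-0.5,0.8,0],
    [-0.5,0.8,3],
    [-0.5,0.8,6],
    [-0.5,0.8,9],
    [-0.5,0.8,10],
    [-0.5,0.8,10.5],
    [-0.5,0.8,10.5],
    [-0.5,0.8,10.5],
    [-0.5,0.8,10.5],
    [-0.5,0.8,10.5]
  ],
  "rot": [
    [0,0,0],
    [0,0,0],
    [0,0,0],
    [0,0,0],
    [0,0,0],
    [0,0,0],
    [0,0,0],
    [0,0,0],
    [0,0,0],
    [0,0,0]
  ],
  "grip": [0,0,0,0,0,0,0,0,0,0]
}}

```text
time_s: 8.25
eef_pos: [0.5419, 0.0907, 0.0667]
eef_rot: [0.002, 0.007, 1.0, -0.002]
wrist_force: [-28.8, -6.1, 64.5]
opening: 0.243
grasp_force: 70.6
```

Emit:
{"op": "play_rows", "data": {
  "xyz": [
    [2,0,-9],
    [2,0,-12],
    [6,0,-12],
    [14,0,-12],
    [14,0,-30],
    [14,0,-60],
    [14,0,-60],
    [14,0,-60],
    [14,0,-60],
    [14,0,-60]
  ],
  "rot": [
    [0,0,0],
    [0,0,0],
    [0,0,0],
    [0,0,0],
    [0,0,0],
    [0,0,0],
    [0,0,0],
    [0,0,0],
    [0,0,0],
    [0,0,0]
  ],
  "grip": [0,0,0,0,0,0,0,0,0,0]
}}

```text
time_s: 9.5
eef_pos: [0.5248, 0.0922, 0.118]
eef_rot: [-0.001, 0.008, 1.0, 0.0]
wrist_force: [0.1, 0.8, -0.6]
opening: 0.244
grasp_force: 61.4
```

Run:
```python
from h import *
S,_=cam("side"); go((.5267,.0925,.069,1.554))
np.savez("s1.npz",c=S["color"])
f=lambda im,u,v,w,h,k:cv2.resize(im[v:v+h,u:u+w],(w*k,h*k),interpolation=cv2.INTER_CUBIC)
o=readout.get_obs(); p=np.array(o["eef_pos"])
a=f(S["color"],262,150,66,48,12)
# predicted: cell box held (centre 13 below TCP), guides/bays
def pt(X,col):
    for q in proj(S,X): cv2.circle(a,tuple(int(t) for t in (q-[262,150]+.5)*12),3,col,-1)
r=[p[0],p[1],1.554-np.pi/2]
pt(pose2(r,[[sx,sy,p[2]-.013+sz] for sx in(-.035,.035) for sy in(-.011,.011) for sz in(-.011,.011)]),(255,0,0))
for by in(.0485+.044,.0485,.0485-.044):
    b=[.535+(by-.0485)*.017,by,-.017]
    pt(pose2(b,[[-.035,-.01275,.044],[-.035,.01275,.044],[-.024,-.01275,.044],[-.024,.01275,.044],[.022,.01275,.044],[.022,-.01275,.044]]),(0,255,0))
    pt(pose2(b,[[.028,-.009,.06],[.028,.009,.06]]),(0,0,255))
save(a,"p2.png")
```

```text
now [0.5249 0.0922 0.1181] psi 1.554 tilt [-0.0013  0.     -1.    ] F [-0.5  0.8 -0.1] open 0.242 61.4 t 9.55
(0.5267, 0.0925, 0.069, 1.554) -> [-1.8  0.3 49.1] rz -0.0
```

View pics/p2.png

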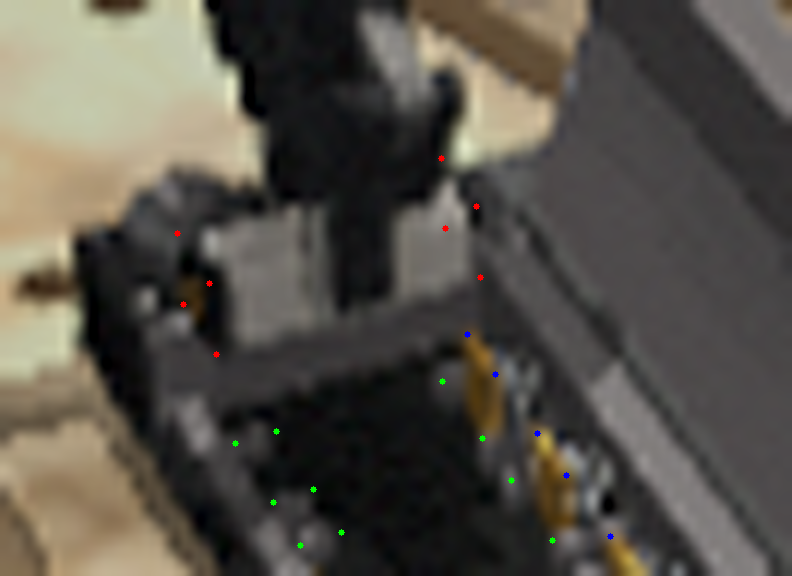

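Emit:
{"op": "play_rows", "data": {
  "xyz": [
    [0,0.5,24],
    [0,0.5,46],
    [0,0.5,47],
    [-4,0.5,47],
    [-8,0.5,47],
    [-12,0.5,47],
    [-15,0.5,47],
    [-17,0.5,47],
    [-17,0.5,47],
    [-17,0.5,47]
  ],
  "rot": [
    [0,0,0],
    [0,0,0],
    [0,0,0],
    [0,0,0],
    [0,0,0],
    [0,0,0],
    [0,0,0],
    [0,0,0],
    [0,0,0],
    [0,0,0]
  ],
  "grip": [0,0,0,0,0,0,0,0,0,0]
}}

```text
time_s: 10.8
eef_pos: [0.5411, 0.0925, 0.0715]
eef_rot: [-0.001, 0.008, 1.0, -0.0]
wrist_force: [-6.9, 0.2, 3.1]
opening: 0.242
grasp_force: 61.8
```

Run:
```python
from h import *
go((.5416,.0925,.0595,1.554))
```

```text
now [0.5411 0.0925 0.0715] psi 1.5543 tilt [-0.003 -0.    -1.   ] F [-6.9  0.2  3.1] open 0.242 61.8 t 10.8
(0.5416, 0.0925, 0.0595, 1.554) -> [-0.5 -0.  12. ] rz 0.0
```

Emit:
{"op": "play_rows", "data": {
  "xyz": [
    [0.5,0,2],
    [0.5,0,3],
    [0.5,0,4],
    [0.5,0,5],
    [0.5,0,6],
    [0.5,0,6],
    [0.5,0,6],
    [0.5,0,6],
    [0.5,0,6],
    [0.5,0,6]
  ],
  "rot": [
    [0,0,0],
    [0,0,0],
    [0,0,0],
    [0,0,0],
    [0,0,0],
    [0,0,0],
    [0,0,0],
    [0,0,0],
    [0,0,0],
    [0,0,0]
  ],
  "grip": [0,0,0,0,0,0,0,0,0,0]
}}

```text
time_s: 12.05
eef_pos: [0.5411, 0.0926, 0.0673]
eef_rot: [-0.001, 0.008, 1.0, -0.0]
wrist_force: [-13.5, 0.4, 17.0]
opening: 0.241
grasp_force: 63.8
```

Emit:
{"op": "play_rows", "data": {
  "xyz": [
    [2,0,-4],
    [10,0,-8],
    [16,0,-10],
    [16,0,-30],
    [16,0,-50],
    [16,0,-50],
    [16,0,-50],
    [16,0,-50],
    [16,0,-50],
    [16,0,-50]
  ],
  "rot": [
    [0,0,0],
    [0,0,0],
    [0,0,0],
    [0,0,0],
    [0,0,0],
    [0,0,0],
    [0,0,0],
    [0,0,0],
    [0,0,0],
    [0,0,0]
  ],
  "grip": [0,0,0,0,0,0,0,0,0,0]
}}

```text
time_s: 13.3
eef_pos: [0.5257, 0.0927, 0.1154]
eef_rot: [-0.0, 0.008, 1.0, 0.0]
wrist_force: [1.0, 0.3, -0.6]
opening: 0.245
grasp_force: 61.3
```

```bash
cat > ov.py <<'E'
from h import *
def panel(c,img,o,w,h,k,boxes):
    a=cv2.resize(img[o[1]:o[1]+h,o[0]:o[0]+w],(w*k,h*k),interpolation=cv2.INTER_CUBIC); a=np.clip(a*1.5,0,255).astype(np.uint8)
    for (pose,x,y,z,col) in boxes:
        V=pose2(pose,[[i,j,l] for i in x for j in y for l in z]); q=((proj(c,V)-o+.5)*k*16).astype(int)
        for A in range(8):
            for b in(1,2,4):
                if not A&b: cv2.line(a,tuple(int(t) for t in q[A]),tuple(int(t) for t in q[A|b]),col,1,cv2.LINE_AA,4)
    return a
def bays(oy=.0485,ox=.535,yaw=-.017):
    B=[]
    for s in(.044,0,-.044):
        b=[ox-np.sin(yaw)*s,oy+s,yaw]
        for sg in(1,-1): 
            for x in((-.035,-.024),(.022,.044)): B.append((b,x,(sg*.01275,sg*.01475),(.034,.044),(0,255,0)))
        B.append((b,(.028,.028),(-.009,.009),(.034,.060),(255,0,255)))
    return B
E
python3 - <<'E'
from ov import *
S,_=cam("side"); o=readout.get_obs(); p=np.array(o["eef_pos"]); go()
A=panel(S,np.load("side0.npz")["c"],(266,165),66,48,12,bays())
save(A,"p3.png")
z0=p[2]-.024
B=panel(S,S["color"],(262,150),66,48,12,[([p[0],p[1],-.017],(-.035,.035),(-.011,.011),(z0,z0+.022),(255,0,0))])
save(B,"p4.png")
E
```

```text
now [0.5257 0.0927 0.1155] psi 1.554 tilt [-5.e-04  0.e+00 -1.e+00] F [-0.2  0.  -1.5] open 0.241 61.3 t 13.35
```

View pics/p3.png

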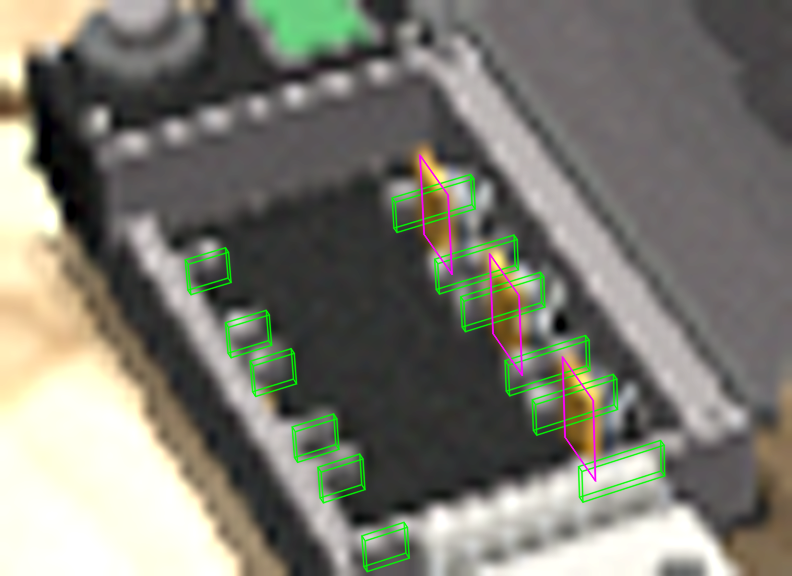

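View pics/p4.png

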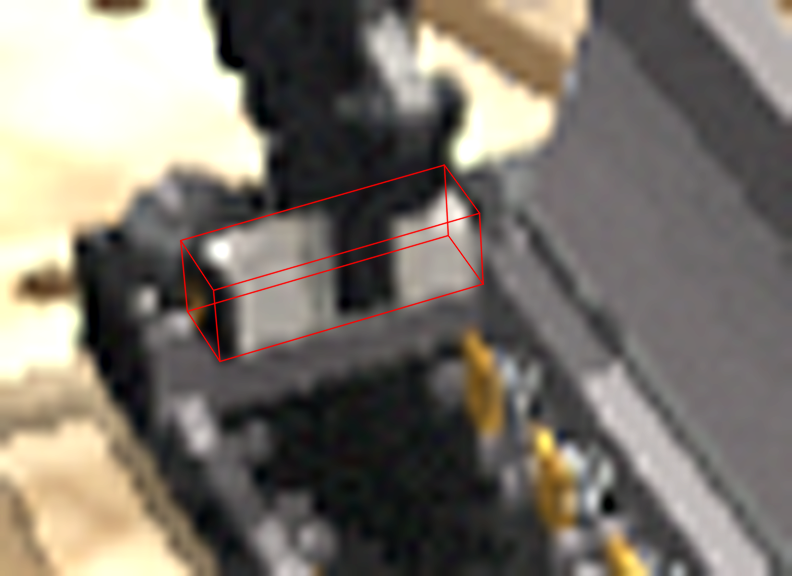

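Emit:
{"op": "play_rows", "data": {
  "xyz": [
    [0,2,24],
    [0,2,42],
    [0,2,43],
    [-4,2,43],
    [-8,2,43],
    [-12,2,43],
    [-15,2,43],
    [-15.5,2,43],
    [-15.5,2,43],
    [-15.5,2,43]
  ],
  "rot": [
    [0,0,0],
    [0,0,0],
    [0,0,0],
    [0,0,0],
    [0,0,0],
    [0,0,0],
    [0,0,0],
    [0,0,0],
    [0,0,0],
    [0,0,0]
  ],
  "grip": [0,0,0,0,0,0,0,0,0,0]
}}

```text
time_s: 14.6
eef_pos: [0.541, 0.0945, 0.0728]
eef_rot: [-0.0, 0.008, 1.0, 0.0]
wrist_force: [-4.3, 0.2, 2.0]
opening: 0.242
grasp_force: 61.7
```

Emit:
{"op": "play_rows", "data": {
  "xyz": [
    [0,0,1],
    [0,0,2],
    [0,0,3],
    [0,0,4],
    [0,0,5],
    [0,0,6],
    [0,0,6],
    [0,0,6],
    [0,0,6],
    [0,0,6]
  ],
  "rot": [
    [0,0,0],
    [0,0,0],
    [0,0,0],
    [0,0,0],
    [0,0,0],
    [0,0,0],
    [0,0,0],
    [0,0,0],
    [0,0,0],
    [0,0,0]
  ],
  "grip": [0,0,0,0,0,0,0,0,0,0]
}}

```text
time_s: 15.85
eef_pos: [0.541, 0.0946, 0.0667]
eef_rot: [-0.0, 0.008, 1.0, 0.0]
wrist_force: [-5.5, 0.5, 0.6]
opening: 0.238
grasp_force: 61.6
```

Emit:
{"op": "play_rows", "data": {
  "xyz": [
    [0,0,1],
    [0,0,2],
    [0,0,3],
    [0,0,4],
    [0,0,5],
    [0,0,6],
    [0,0,7],
    [0,0,7.5],
    [0,0,7.5],
    [0,0,7.5]
  ],
  "rot": [
    [0,0,0],
    [0,0,0],
    [0,0,0],
    [0,0,0],
    [0,0,0],
    [0,0,0],
    [0,0,0],
    [0,0,0],
    [0,0,0],
    [0,0,0]
  ],
  "grip": [0,0,0,0,0,0,0,0,0,0]
}}

```text
time_s: 17.1
eef_pos: [0.541, 0.0945, 0.0592]
eef_rot: [-0.0, 0.008, 1.0, -0.0]
wrist_force: [-5.6, 0.3, 1.7]
opening: 0.239
grasp_force: 61.7
```

Emit:
{"op": "play_rows", "data": {
  "xyz": [
    [0,0,1.5],
    [0,0,1.5],
    [0,0,1.5],
    [0,0,1.5],
    [0,0,0],
    [0,0,-10],
    [0,0,-50],
    [0,0,-90],
    [0,0,-90],
    [0,0,-90]
  ],
  "rot": [
    [0,0,0],
    [0,0,0],
    [0,0,0],
    [0,0,0],
    [0,0,0],
    [0,0,0],
    [0,0,0],
    [0,0,0],
    [0,0,0],
    [0,0,0]
  ],
  "grip": [0,0.36,0.36,0.36,0.36,0.36,0.36,0.4,0.4,0.4]
}}

```text
time_s: 18.35
eef_pos: [0.5412, 0.0945, 0.1495]
eef_rot: [0.0, 0.008, 1.0, -0.0]
wrist_force: [-0.8, 1.0, -1.0]
opening: 0.4
grasp_force: 0.0
```

Run:
```python
from h import *
print(cellfit("top",[.4258,.3193,.25]),cellfit("side",[.4273,.3184,.25]),cellfit("side",[.3871,.2163,-.245]),cellfit("top",[.3875,.217,-.1]))
go((.4265,.319,.10,1.821),(.4265,.319,.024,1.821))
S,P=cam("side"); o=.541-.003
c=S
for n,b in(("cell1",[.538,.0945,-.017]),):
    q=proj(S,pose2(b,[[-.02,0,.056],[.02,0,.056]])); print(q, [P[int(round(v)),int(round(u))].round(4) for u,v in q])
```

```text
(np.int64(3099), [array([0.4064, 0.3038, 0.4325]), np.float64(0.3124)]) (np.int64(112), [array([0.4277, 0.3183, 0.2982]), np.float64(0.5031)]) (np.int64(192), [array([ 0.3874,  0.2113, -0.2722]), np.float64(0.8281)]) (np.int64(4708), [array([ 0.3647,  0.2483, -0.0493]), np.float64(0.2168)])
now [0.5405 0.0945 0.1481] psi 1.5539 tilt [-2.4e-03  1.0e-04 -1.0e+00] F [-0.9 -0.1 -0.7] open 0.399 0.0 t 18.55
(0.4265, 0.319, 0.1, 1.821) -> [117.8 222.6  48.1] rz -0.267
(0.4265, 0.319, 0.024, 1.821) -> [ 0.  0. 76.] rz 0.0
[[287.48140657 183.86456364]
 [299.66618261 180.22071029]] [array([0.516 , 0.0937, 0.057 ]), array([0.56  , 0.0964, 0.0545])]
```

Run:
```python
from h import *
T,_=cam("top")
f=lambda p:(np.array(p)+.5)/4.6-.5+[180,165]
for n,a,b in[("A",(113,160),(57,240)),("B",(108,303),(135,403)),("C",(284,350),(250,447))]:
    A,B=ray(T,f(a),.022)[:2],ray(T,f(b),.022)[:2]; d=(A-B)/np.hypot(*(A-B)); print(n,((A+B)/2+.011*np.array([d[1],-d[0]])).round(4),np.arctan2(d[1],d[0]).round(3),np.hypot(*(A-B)).round(4))
```

```text
A [0.5259 0.3432] -0.607 0.0678
B [0.428  0.3144] 0.278 0.0723
C [0.3884 0.2127] -0.338 0.0703
```

Emit:
{"op": "play_rows", "data": {
  "xyz": [
    [24,44,0],
    [47,88,0],
    [71,132,0],
    [94,177,20],
    [118,221,48],
    [118,221,48],
    [118,221,48],
    [118,221,48],
    [118,221,48],
    [118,221,48]
  ],
  "rot": [
    [0,0,-0.1],
    [0,0,-0.2],
    [0,0,-0.28],
    [0,0,-0.28],
    [0,0,-0.28],
    [0,0,-0.28],
    [0,0,-0.28],
    [0,0,-0.28],
    [0,0,-0.28],
    [0,0,-0.28]
  ],
  "grip": [0.5,0.5,0.5,0.5,0.5,0.5,0.5,0.5,0.5,0.5]
}}

```text
time_s: 19.9
eef_pos: [0.4278, 0.3169, 0.1017]
eef_rot: [0.0, -0.131, 0.991, 0.0]
wrist_force: [-0.1, 0.0, 0.3]
opening: 0.5
grasp_force: 0.0
```

Run:
```python
from ov import *
S,_=cam("side"); go((.4268,.3178,.024,1.836))
b=[.4268,.3178,.265]
u=proj(S,[[.4268,.3178,.01]])[0].astype(int)-[28,22]
A=panel(S,S["color"],tuple(int(t) for t in u),56,44,7,[(b,(-.035,.035),(-.011,.011),(0,.022),(255,0,0)),(b,(-.035,-.027),(-.011,.011),(0,.022),(255,0,0))])
c=[.3875,.215,-.28]
u=proj(S,[[*c[:2],.01]])[0].astype(int)-[28,22]
B=panel(S,S["color"],tuple(int(t) for t in u),56,44,7,[(c,(-.035,.035),(-.011,.011),(0,.022),(255,0,0)),(c,(-.035,-.027),(-.011,.011),(0,.022),(255,0,0))])
save(np.hstack([A,B]),"p5.png")
```

```text
now [0.4276 0.317  0.1016] psi 1.833 tilt [ 5.e-04  2.e-04 -1.e+00] F [-0.5 -0.4  0.6] open 0.499 0.0 t 19.95
(0.4268, 0.3178, 0.024, 1.836) -> [ 0.6  1.  77.6] rz -0.003
```

View pics/p5.png

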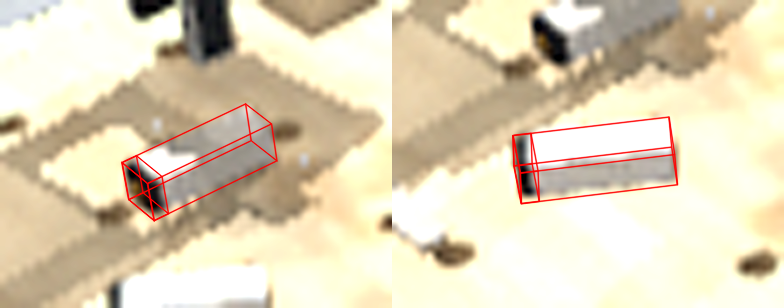

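Emit:
{"op": "play_rows", "data": {
  "xyz": [
    [0.6,1,30],
    [0.6,1,60],
    [0.6,1,76],
    [0.6,1,76],
    [0.6,1,76],
    [0.6,1,76],
    [0.6,1,76],
    [0.6,1,76],
    [0.6,1,76],
    [0.6,1,76]
  ],
  "rot": [
    [0,0,0],
    [0,0,0],
    [0,0,0],
    [0,0,0],
    [0,0,0],
    [0,0,0],
    [0,0,0],
    [0,0,0],
    [0,0,0],
    [0,0,0]
  ],
  "grip": [0.5,0.5,0.5,0.5,0.0,0.0,0.0,0.0,0.0,0.0]
}}

```text
time_s: 21.2
eef_pos: [0.4273, 0.3187, 0.0266]
eef_rot: [0.001, -0.131, 0.991, 0.0]
wrist_force: [-0.8, -0.2, 6.3]
opening: 0.239
grasp_force: 60.3
```

Run:
```python
from h import *
go((.427,.318,.16,1.836),(.5262,.0507,.16,1.554),(.5262,.0507,.072,1.554))
```

```text
now [0.4273 0.3187 0.0266] psi 1.834 tilt [ 0.0023  0.001  -1.    ] F [-0.8 -0.2  6.3] open 0.239 60.3 t 21.2
(0.427, 0.318, 0.16, 1.836) -> [   0.5   -0.6 -133.4] rz -0.002
(0.5262, 0.0507, 0.16, 1.554) -> [ -25.7 -284.     0. ] rz 0.282
(0.5262, 0.0507, 0.072, 1.554) -> [ 0.  0. 88.] rz 0.0
```

Emit:
{"op": "play_rows", "data": {
  "xyz": [
    [0,0,-60],
    [0,0,-120],
    [-5,-57,-134],
    [-10,-114,-134],
    [-15,-171,-134],
    [-20,-228,-134],
    [-26,-284,-134],
    [-26,-284,-120],
    [-26,-284,-100],
    [-26,-284,-100]
  ],
  "rot": [
    [0,0,0],
    [0,0,0],
    [0,0,0.1],
    [0,0,0.2],
    [0,0,0.282],
    [0,0,0.282],
    [0,0,0.282],
    [0,0,0.282],
    [0,0,0.282],
    [0,0,0.282]
  ],
  "grip": [0,0,0,0,0,0,0,0,0,0]
}}

```text
time_s: 22.45
eef_pos: [0.5232, 0.0516, 0.1234]
eef_rot: [-0.002, 0.009, 1.0, 0.0]
wrist_force: [0.0, 0.2, -2.4]
opening: 0.24
grasp_force: 59.5
```

Run:
```python
from h import *
go((.5265,.0507,.0735,1.554),(.538,.0507,.0735,1.554))
```

```text
now [0.5232 0.0516 0.1234] psi 1.5522 tilt [-4.5e-03  8.0e-04 -1.0e+00] F [ 0.   0.2 -2.4] open 0.24 59.5 t 22.45
(0.5265, 0.0507, 0.0735, 1.554) -> [-3.3 -0.8 49.9] rz -0.002
(0.538, 0.0507, 0.0735, 1.554) -> [-11.5   0.2   0. ] rz 0.0
```

Emit:
{"op": "play_rows", "data": {
  "xyz": [
    [0,0,25],
    [0,0,48],
    [0,0,52],
    [-3,0,52],
    [-6,0,52],
    [-9,0,52],
    [-11,0,52],
    [-11.5,0,52],
    [-11.5,0,52],
    [-11.5,0,52]
  ],
  "rot": [
    [0,0,0],
    [0,0,0],
    [0,0,0],
    [0,0,0],
    [0,0,0],
    [0,0,0],
    [0,0,0],
    [0,0,0],
    [0,0,0],
    [0,0,0]
  ],
  "grip": [0,0,0,0,0,0,0,0,0,0]
}}

```text
time_s: 23.7
eef_pos: [0.5366, 0.0505, 0.0733]
eef_rot: [-0.0, 0.009, 1.0, -0.0]
wrist_force: [-4.0, 0.5, 1.3]
opening: 0.237
grasp_force: 59.7
```

Run:
```python
from h import *
go((.538,.0507,.068,1.554))
```

```text
now [0.5366 0.0505 0.0733] psi 1.552 tilt [-2.e-04 -1.e-04 -1.e+00] F [-4.   0.5  1.3] open 0.237 59.7 t 23.7
(0.538, 0.0507, 0.068, 1.554) -> [-1.4  0.2  5.3] rz -0.002
```

Emit:
{"op": "play_rows", "data": {
  "xyz": [
    [-0.8,0.2,0],
    [-0.8,0.2,1],
    [-0.8,0.2,2],
    [-0.8,0.2,3],
    [-0.8,0.2,4],
    [-0.8,0.2,5],
    [-0.8,0.2,6],
    [-0.8,0.2,6],
    [-0.8,0.2,6],
    [-0.8,0.2,6]
  ],
  "rot": [
    [0,0,0],
    [0,0,0],
    [0,0,0],
    [0,0,0],
    [0,0,0],
    [0,0,0],
    [0,0,0],
    [0,0,0],
    [0,0,0],
    [0,0,0]
  ],
  "grip": [0,0,0,0,0,0,0,0,0,0]
}}

```text
time_s: 24.95
eef_pos: [0.5374, 0.0508, 0.0672]
eef_rot: [-0.0, 0.009, 1.0, 0.0]
wrist_force: [-4.7, -0.0, -0.2]
opening: 0.24
grasp_force: 59.7
```

Free so far; continue down, release, retreat.

Emit:
{"op": "play_rows", "data": {
  "xyz": [
    [0,0,1],
    [0,0,2],
    [0,0,3],
    [0,0,4],
    [0,0,5],
    [0,0,6],
    [0,0,7],
    [0,0,7],
    [0,0,7],
    [0,0,7]
  ],
  "rot": [
    [0,0,0],
    [0,0,0],
    [0,0,0],
    [0,0,0],
    [0,0,0],
    [0,0,0],
    [0,0,0],
    [0,0,0],
    [0,0,0],
    [0,0,0]
  ],
  "grip": [0,0,0,0,0,0,0,0,0,0]
}}

```text
time_s: 26.2
eef_pos: [0.5376, 0.0507, 0.0606]
eef_rot: [-0.0, 0.009, 1.0, -0.0]
wrist_force: [-6.4, -0.3, 5.7]
opening: 0.237
grasp_force: 60.3
```

Emit:
{"op": "play_rows", "data": {
  "xyz": [
    [0,0,0.5],
    [0,0,0.5],
    [0,0,0.5],
    [0,0,0.5],
    [0,0,-2],
    [0,0,-20],
    [0,0,-60],
    [0,0,-90],
    [0,0,-90],
    [0,0,-90]
  ],
  "rot": [
    [0,0,0],
    [0,0,0],
    [0,0,0],
    [0,0,0],
    [0,0,0],
    [0,0,0],
    [0,0,0],
    [0,0,0],
    [0,0,0],
    [0,0,0]
  ],
  "grip": [0,0.36,0.36,0.36,0.36,0.36,0.36,0.4,0.4,0.4]
}}

```text
time_s: 27.45
eef_pos: [0.5373, 0.0508, 0.1504]
eef_rot: [0.0, 0.009, 1.0, -0.0]
wrist_force: [-0.3, 0.4, -0.8]
opening: 0.403
grasp_force: 0.0
```

Run:
```python
from ov import *
go((.3878,.2147,.14,1.291),(.3878,.2147,.0265,1.291))
S,P=cam("side")
for b in([.536,.0947,-.017],[.5355,.0507,-.017]):
    q=proj(S,pose2(b,[[-.025,0,.056],[-.015,0,.056],[.015,0,.056],[.025,0,.056]])); print([P[int(round(v)),int(round(u))].round(4).tolist() for u,v in q])
print(cellfit("side",[.3878,.2147,-.28]))
```

```text
now [0.5373 0.0508 0.1504] psi 1.552 tilt [ 1.e-04 -0.e+00 -1.e+00] F [-0.3  0.4 -0.8] open 0.403 0.0 t 27.45
(0.3878, 0.2147, 0.14, 1.291) -> [152.6 161.1  10.4] rz 0.261
(0.3878, 0.2147, 0.0265, 1.291) -> [  0.    0.  113.5] rz 0.0
[[0.5121, 0.1004, 0.0536], [0.5197, 0.0951, 0.0547], [0.5515, 0.0918, 0.057], [0.5613, 0.0915, 0.0575]]
[[0.5102, 0.05, 0.0568], [0.52, 0.0502, 0.0568], [0.5498, 0.0517, 0.0559], [0.5588, 0.0497, 0.0578]]
(np.int64(111), [array([ 0.3872,  0.2168, -0.2397]), np.float64(0.4912)])
```

Emit:
{"op": "play_rows", "data": {
  "xyz": [
    [38,40,3],
    [76,80,5],
    [114,120,8],
    [153,161,10],
    [153,161,50],
    [153,161,90],
    [153,161,114],
    [153,161,114],
    [153,161,114],
    [153,161,114]
  ],
  "rot": [
    [0,0,0.1],
    [0,0,0.2],
    [0,0,0.261],
    [0,0,0.261],
    [0,0,0.261],
    [0,0,0.261],
    [0,0,0.261],
    [0,0,0.261],
    [0,0,0.261],
    [0,0,0.261]
  ],
  "grip": [0.5,0.5,0.5,0.5,0.5,0.5,0.5,0.5,0.5,0.5]
}}

```text
time_s: 28.8
eef_pos: [0.3886, 0.2148, 0.0374]
eef_rot: [0.001, 0.139, 0.99, 0.0]
wrist_force: [0.3, -0.6, 0.3]
opening: 0.498
grasp_force: 0.0
```

Emit:
{"op": "play_rows", "data": {
  "xyz": [
    [0,0,0],
    [0,0,0],
    [0,0,0],
    [0,0,0],
    [0,0,0],
    [0,0,0],
    [0,0,0],
    [0,0,0],
    [0,0,0],
    [0,0,0]
  ],
  "rot": [
    [0,0,0],
    [0,0,0],
    [0,0,0],
    [0,0,0],
    [0,0,0],
    [0,0,0],
    [0,0,0],
    [0,0,0],
    [0,0,0],
    [0,0,0]
  ],
  "grip": [0.5,0,0,0,0,0,0,0,0,0]
}}

```text
time_s: 30.05
eef_pos: [0.3881, 0.2147, 0.0371]
eef_rot: [0.0, 0.139, 0.99, 0.0]
wrist_force: [-1.2, -0.8, 7.3]
opening: 0.227
grasp_force: 58.5
```

Run:
```python
from h import *
o=readout.get_obs();p=np.array(o["eef_pos"]);print("axial",(np.array([.3878,.2147])-p[:2])@[np.cos(-.28),np.sin(-.28)])
go((.388,.215,.16,1.291),(.525,.0067,.16,1.554),(.525,.0067,.0735,1.554))
```

```text
axial -0.0002504750410791231
now [0.3881 0.2147 0.0371] psi 1.2911 tilt [ 9.e-04  2.e-04 -1.e+00] F [-1.2 -0.8  7.3] open 0.227 58.5 t 30.05
(0.388, 0.215, 0.16, 1.291) -> [ 1.000e-01  3.000e-01 -1.229e+02] rz 0.0
(0.525, 0.0067, 0.16, 1.554) -> [-189.2 -162.4    0. ] rz -0.263
(0.525, 0.0067, 0.0735, 1.554) -> [ 0.   0.  86.5] rz 0.0
```

Emit:
{"op": "play_rows", "data": {
  "xyz": [
    [0,0,0],
    [0,0,0],
    [0,0,0],
    [0,0,5],
    [0,0,10.5],
    [0,0,10.5],
    [0,0,10.5],
    [0,0,10.5],
    [0,0,10.5],
    [0,0,10.5]
  ],
  "rot": [
    [0,0,0],
    [0,0,0],
    [0,0,0],
    [0,0,0],
    [0,0,0],
    [0,0,0],
    [0,0,0],
    [0,0,0],
    [0,0,0],
    [0,0,0]
  ],
  "grip": [0.5,0.5,0.5,0.5,0.5,0,0,0,0,0]
}}

```text
time_s: 31.3
eef_pos: [0.3876, 0.2146, 0.0258]
eef_rot: [-0.0, 0.139, 0.99, 0.0]
wrist_force: [-0.2, 0.3, -0.9]
opening: 0.242
grasp_force: 58.7
```

Run:
```python
from h import *
go((.388,.215,.16,1.291),(.525,.0067,.16,1.554))
```

```text
now [0.3876 0.2146 0.0258] psi 1.291 tilt [-0.  0. -1.] F [-0.2  0.3 -0.9] open 0.242 58.7 t 31.3
(0.388, 0.215, 0.16, 1.291) -> [  -0.3    0.5 -134.2] rz 0.0
(0.525, 0.0067, 0.16, 1.554) -> [-189.2 -162.4    0. ] rz -0.263
```

Emit:
{"op": "play_rows", "data": {
  "xyz": [
    [0,0,-60],
    [0,0,-120],
    [-38,-32,-134],
    [-76,-65,-134],
    [-114,-98,-134],
    [-152,-130,-134],
    [-189,-162,-134],
    [-189,-162,-110],
    [-189,-162,-86],
    [-189,-162,-86]
  ],
  "rot": [
    [0,0,0],
    [0,0,0],
    [0,0,-0.1],
    [0,0,-0.2],
    [0,0,-0.263],
    [0,0,-0.263],
    [0,0,-0.263],
    [0,0,-0.263],
    [0,0,-0.263],
    [0,0,-0.263]
  ],
  "grip": [0,0,0,0,0,0,0,0,0,0]
}}

```text
time_s: 32.55
eef_pos: [0.5227, 0.0069, 0.1098]
eef_rot: [-0.002, 0.009, 1.0, 0.001]
wrist_force: [-1.5, 0.1, -0.3]
opening: 0.243
grasp_force: 59.1
```

Emit:
{"op": "play_rows", "data": {
  "xyz": [
    [0,0,20],
    [0,0,36],
    [0,0,38.5],
    [0,0,38.5],
    [0,0,38.5],
    [0,0,38.5],
    [0,0,38.5],
    [0,0,38.5],
    [0,0,38.5],
    [0,0,38.5]
  ],
  "rot": [
    [0,0,0],
    [0,0,0],
    [0,0,0],
    [0,0,0],
    [0,0,0],
    [0,0,0],
    [0,0,0],
    [0,0,0],
    [0,0,0],
    [0,0,0]
  ],
  "grip": [0,0,0,0,0,0,0,0,0,0]
}}

```text
time_s: 33.8
eef_pos: [0.5245, 0.0067, 0.0733]
eef_rot: [0.0, 0.008, 1.0, -0.0]
wrist_force: [0.2, 0.1, -0.9]
opening: 0.242
grasp_force: 59.1
```

Run:
```python
from h import *
go((.5372,.0067,.0735,1.554))
```

```text
now [0.5245 0.0067 0.0733] psi 1.554 tilt [ 0. -0. -1.] F [ 0.2  0.1 -0.9] open 0.242 59.1 t 33.8
(0.5372, 0.0067, 0.0735, 1.554) -> [-12.7   0.2  -0.2] rz 0.0
```

Emit:
{"op": "play_rows", "data": {
  "xyz": [
    [-4,0.2,0],
    [-8,0.2,0],
    [-11,0.2,0],
    [-13,0.2,0],
    [-13,0.2,0],
    [-13,0.2,2],
    [-13,0.2,4],
    [-13,0.2,6],
    [-13,0.2,6],
    [-13,0.2,6]
  ],
  "rot": [
    [0,0,0],
    [0,0,0],
    [0,0,0],
    [0,0,0],
    [0,0,0],
    [0,0,0],
    [0,0,0],
    [0,0,0],
    [0,0,0],
    [0,0,0]
  ],
  "grip": [0,0,0,0,0,0,0,0,0,0]
}}

```text
time_s: 35.05
eef_pos: [0.5372, 0.0067, 0.067]
eef_rot: [-0.0, 0.008, 1.0, 0.0]
wrist_force: [-3.8, 0.6, -2.0]
opening: 0.238
grasp_force: 59.1
```

Emit:
{"op": "play_rows", "data": {
  "xyz": [
    [0,0,1],
    [0,0,2],
    [0,0,3],
    [0,0,4],
    [0,0,5],
    [0,0,6],
    [0,0,7],
    [0,0,7.5],
    [0,0,7.5],
    [0,0,7.5]
  ],
  "rot": [
    [0,0,0],
    [0,0,0],
    [0,0,0],
    [0,0,0],
    [0,0,0],
    [0,0,0],
    [0,0,0],
    [0,0,0],
    [0,0,0],
    [0,0,0]
  ],
  "grip": [0,0,0,0,0,0,0,0,0,0]
}}

```text
time_s: 36.3
eef_pos: [0.5374, 0.0067, 0.0597]
eef_rot: [-0.0, 0.008, 1.0, 0.0]
wrist_force: [-4.4, -0.8, -0.2]
opening: 0.241
grasp_force: 59.2
```

Emit:
{"op": "play_rows", "data": {
  "xyz": [
    [0,0,0],
    [0,0,0],
    [0,0,0],
    [0,0,0],
    [0,0,-2],
    [0,0,-20],
    [0,0,-60],
    [0,0,-110],
    [0,0,-150],
    [0,0,-150]
  ],
  "rot": [
    [0,0,0],
    [0,0,0],
    [0,0,0],
    [0,0,0],
    [0,0,0],
    [0,0,0],
    [0,0,0],
    [0,0,0],
    [0,0,0],
    [0,0,0]
  ],
  "grip": [0,0.36,0.36,0.36,0.36,0.36,0.36,0.36,0.2,0]
}}

```text
time_s: 37.55
eef_pos: [0.5402, 0.0062, 0.2153]
eef_rot: [0.005, 0.008, 1.0, -0.001]
wrist_force: [0.3, -0.3, -0.3]
opening: 0.007
grasp_force: 0.0
```

Run:
```python
from h import *
S,P=cam("side")
for b in([.536,.0947,-.017],[.5355,.0507,-.017],[.535,.0067,-.017]):
    q=proj(S,pose2(b,[[-.025,0,.056],[-.015,0,.056],[.015,0,.056],[.025,0,.056]])); print([P[int(round(v)),int(round(u))].round(4).tolist() for u,v in q])
# cover: points z>.08 beyond hinge
m=(P[...,0]>.56)&(P[...,0]<.70)&(P[...,1]>-.03)&(P[...,1]<.14)&(P[...,2]>.075)&(P[...,2]<.2)
Q=P[m]; print(len(Q))
for z in np.arange(.08,.2,.01):
    s=Q[abs(Q[:,2]-z)<.005]
    if len(s)>3: print(round(z,3),len(s),np.percentile(s[:,0],[10,50,90]).round(3),np.percentile(s[:,1],[5,95]).round(3))
go()
```

```text
[[0.5117, 0.0993, 0.0546], [0.5196, 0.0949, 0.0548], [0.5525, 0.0944, 0.0548], [0.5617, 0.0924, 0.0568]]
[[0.5101, 0.0497, 0.057], [0.521, 0.0528, 0.0544], [0.5502, 0.0526, 0.055], [0.5589, 0.0499, 0.0576]]
[[0.5091, 0.0037, 0.0583], [0.5171, -0.0001, 0.0619], [0.5485, 0.0066, 0.0558], [0.5583, -0.0003, 0.0611]]
926
0.08 99 [0.597 0.6   0.602] [-0.023  0.126]
0.09 98 [0.6   0.603 0.605] [-0.021  0.121]
0.1 102 [0.604 0.606 0.608] [-0.025  0.113]
0.11 100 [0.607 0.61  0.612] [-0.018  0.121]
0.12 100 [0.611 0.613 0.615] [-0.025  0.125]
0.13 98 [0.614 0.616 0.619] [-0.024  0.115]
0.14 97 [0.617 0.62  0.622] [-0.019  0.105]
0.15 55 [0.619 0.622 0.624] [-0.026  0.103]
0.16 6 [0.623 0.625 0.631] [-0.029  0.08 ]
0.17 163 [0.612 0.622 0.63 ] [-0.023  0.121]
0.18 8 [0.609 0.61  0.612] [-0.017  0.064]
now [0.5387 0.0065 0.2127] psi 1.5541 tilt [ 0.005  -0.0011 -1.    ] F [-0.1  0.3  0.2] open 0.003 0.0 t 37.6
```

Run:
```python
from h import *
T=np.load("top0.npz");P=T["P"]
for x in np.arange(.63,.76,.02):
    print(round(x,2),[ (lambda s: round(float(np.nanmax(s)),3) if len(s) else None)(P[(abs(P[...,0]-x)<.01)&(abs(P[...,1]-y)<.01)][:,2]) for y in np.arange(-.08,.12,.02)])
go((.54,.005,.25,1.554),(.69,.005,.25,1.554),(.69,.005,.155,1.554))
```

```text
0.63 [0.004, 0.005, 0.17, 0.173, 0.173, 0.173, 0.171, 0.174, 0.174, 0.174]
0.65 [0.002, 0.004, 0.005, 0.005, None, None, None, None, None, None]
0.67 [0.005, 0.004, 0.005, 0.007, 0.003, 0.005, 0.006, 0.064, 0.068, 0.054]
0.69 [0.004, 0.008, 0.008, 0.004, 0.005, 0.005, 0.06, 0.067, 0.068, 0.068]
0.71 [0.007, 0.004, 0.004, 0.003, 0.005, 0.058, 0.069, 0.069, 0.069, 0.064]
0.73 [0.004, 0.007, 0.006, 0.004, 0.005, 0.064, 0.069, 0.066, 0.067, 0.058]
0.75 [0.005, 0.004, 0.004, 0.007, 0.003, 0.005, 0.064, 0.062, 0.059, 0.059]
now [0.5387 0.0065 0.2127] psi 1.5541 tilt [ 0.005  -0.0011 -1.    ] F [-0.1  0.3  0.2] open 0.003 0.0 t 37.6
(0.54, 0.005, 0.25, 1.554) -> [ -1.3  -1.4 -37.3] rz 0.0
(0.69, 0.005, 0.25, 1.554) -> [-150.     2.5    0. ] rz 0.0
(0.69, 0.005, 0.155, 1.554) -> [ 0.  0. 95.] rz 0.0
```

Emit:
{"op": "play_rows", "data": {
  "xyz": [
    [0,0,-20],
    [0,0,-38],
    [-50,-1,-38],
    [-100,-1,-38],
    [-150,-1,-38],
    [-150,-1,-38],
    [-150,-1,-10],
    [-150,-1,30],
    [-150,-1,54],
    [-150,-1,54]
  ],
  "rot": [
    [0,0,0],
    [0,0,0],
    [0,0,0],
    [0,0,0],
    [0,0,0],
    [0,0,0],
    [0,0,0],
    [0,0,0],
    [0,0,0],
    [0,0,0]
  ],
  "grip": [0,0,0,0,0,0,0,0,0,0]
}}

```text
time_s: 38.85
eef_pos: [0.6849, 0.0035, 0.1532]
eef_rot: [-0.003, 0.008, 1.0, 0.0]
wrist_force: [0.1, 0.7, 0.2]
opening: 0.004
grasp_force: 0.0
```

Emit:
{"op": "play_rows", "data": {
  "xyz": [
    [8,0,0],
    [16,0,0],
    [24,0,0],
    [32,0,0],
    [40,0,0],
    [48,0,0],
    [56,0,0],
    [64,0,0],
    [72,0,0],
    [80,0,0]
  ],
  "rot": [
    [0,0,0],
    [0,0,0],
    [0,0,0],
    [0,0,0],
    [0,0,0],
    [0,0,0],
    [0,0,0],
    [0,0,0],
    [0,0,0],
    [0,0,0]
  ],
  "grip": [0,0,0,0,0,0,0,0,0,0]
}}

```text
time_s: 40.1
eef_pos: [0.6069, 0.0045, 0.1558]
eef_rot: [-0.0, 0.008, 1.0, -0.0]
wrist_force: [0.7, -0.1, 0.6]
opening: 0.002
grasp_force: 0.2
```

Run:
```python
from h import *
go()
S,P=cam("side")
m=(P[...,0]>.45)&(P[...,0]<.70)&(P[...,1]>.06)&(P[...,1]<.13)&(P[...,2]>.075)&(P[...,2]<.2)
Q=P[m]; print(len(Q))
for z in np.arange(.08,.2,.02):
    s=Q[abs(Q[:,2]-z)<.01]
    if len(s)>3: print(round(z,3),len(s),np.percentile(s[:,0],[10,50,90]).round(3))
```

```text
now [0.6069 0.0045 0.1558] psi 1.554 tilt [-1.e-04 -0.e+00 -1.e+00] F [ 0.7 -0.1  0.6] open 0.002 0.2 t 40.1
251
0.08 38 [0.594 0.595 0.596]
0.1 47 [0.594 0.595 0.596]
0.12 46 [0.593 0.595 0.596]
0.14 18 [0.593 0.594 0.596]
0.18 99 [0.577 0.586 0.594]
```

Emit:
{"op": "play_rows", "data": {
  "xyz": [
    [8,0,0],
    [16,0,0],
    [24,0,0],
    [32,0,0],
    [40,0,0],
    [48,0,0],
    [56,0,0],
    [64,0,0],
    [72,0,0],
    [78,0,0]
  ],
  "rot": [
    [0,0,0],
    [0,0,0],
    [0,0,0],
    [0,0,0],
    [0,0,0],
    [0,0,0],
    [0,0,0],
    [0,0,0],
    [0,0,0],
    [0,0,0]
  ],
  "grip": [0,0,0,0,0,0,0,0,0,0]
}}

```text
time_s: 41.4
eef_pos: [0.5289, 0.0058, 0.1558]
eef_rot: [-0.0, 0.008, 1.0, -0.0]
wrist_force: [-0.3, -0.0, 0.2]
opening: 0.001
grasp_force: 0.0
```

Emit:
{"op": "play_rows", "data": {
  "xyz": [
    [0,0,8],
    [2,0,16],
    [4,0,24],
    [6,0,32],
    [8,0,40],
    [8,0,46],
    [8,0,46],
    [8,0,46],
    [8,0,46],
    [8,0,46]
  ],
  "rot": [
    [0,0,0],
    [0,0,0],
    [0,0,0],
    [0,0,0],
    [0,0,0],
    [0,0,0],
    [0,0,0],
    [0,0,0],
    [0,0,0],
    [0,0,0]
  ],
  "grip": [0,0,0,0,0,0,0,0,0,0]
}}

```text
time_s: 42.65
eef_pos: [0.5217, 0.0059, 0.1101]
eef_rot: [0.0, 0.008, 1.0, -0.0]
wrist_force: [-0.5, -0.0, 0.0]
opening: 0.002
grasp_force: 0.0
```

```bash
cat > cov.py <<'E'
from h import *
go()
S,P=cam("side")
for y in(.04,.06,.1,.12):
    print(y,[(lambda s: round(float(np.nanmedian(s)),4) if len(s)>2 else None)((lambda W:W[W>.05])(P[(abs(P[...,0]-x)<.005)&(abs(P[...,1]-y)<.01)][:,2])) for x in(.49,.5,.52,.54,.56,.58,.59)])
E
python3 cov.py
```

```text
now [0.5217 0.0059 0.1101] psi 1.554 tilt [ 5.e-04 -1.e-04 -1.e+00] F [-0.5 -0.   0. ] open 0.002 0.0 t 42.65
0.04 [0.0676, 0.0707, 0.4515, 0.4526, 0.4394, 0.0704, 0.0702]
0.06 [0.4631, 0.4624, 0.4544, 0.4599, 0.2584, 0.0688, 0.0695]
0.1 [0.0667, 0.0697, 0.0696, 0.0701, None, None, 0.0703]
0.12 [0.0659, 0.0697, 0.0692, 0.0685, None, None, None]
```

Run:
```python
from ov import *
T,_=cam("top");S,_=cam("side")
st=[.4267,-.317,.165]; B=[]
for s in(.084,.042,0,-.042,-.084):
    B.append((st,(-.013,.013),(s-.0075,s+.0075),(.056,.084),(255,0,0)))
    B.append((st,(-.026,.026),(s-.0075,s+.0075),(.046,.056),(0,0,255)))
a=panel(T,T["color"]/1.4,(365,215),80,54,8,B)
b=panel(S,S["color"]/1.3,(280,260),90,90,6,B)[:540]
c=np.zeros((600,800,3),np.uint8); 
c[:300,:]=cv2.resize(a,(640,432))[60:360,:].repeat(1,0)[:, :640] if False else 0
A=cv2.resize(a[40:400],(400,225)); 
A=panel(T,T["color"]/1.4,(365,218),80,50,6,B); Bp=panel(S,S["color"]/1.3,(280,260),53,90,6,B)
c=np.zeros((560,800,3),np.uint8); c[:300,:480]=A; c[:540,482:800]=Bp
save(c,"p6.png"); go()
```

```text
now [0.5216 0.0059 0.1099] psi 1.554 tilt [ 2.e-04 -0.e+00 -1.e+00] F [ 0.2 -0.7 -0.1] open 0.002 0.0 t 42.8
```

View pics/p6.png

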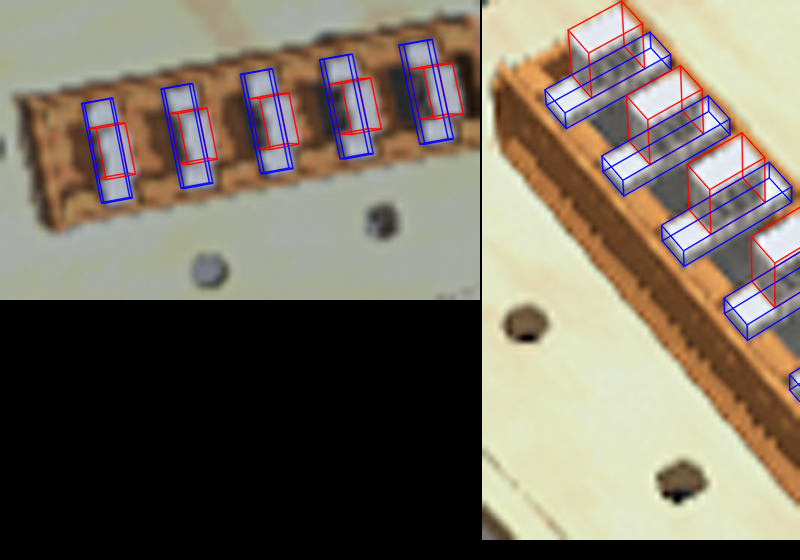

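```bash
cat > leaf.py <<'E'
from h import *
def slot(n):
    s={3:.084,6:.042,9:0,12:-.042,15:-.084}[n]; return pose2([.4267,-.317,.165],[[0,s,0]])[0][:2]
GAP=[.5335,-.047]
E
python3 - <<'E'
from leaf import *
x,y=slot(3); go((.5217,.0059,.17,1.554),(x,y,.17,1.736),(x,y,.078,1.736),(x,y,.185,1.736),(*GAP,.185,1.554),(*GAP,.14,1.554))
for n in(3,6,9,12,15): print(n,slot(n).round(4))
E
```

```text
now [0.5216 0.0059 0.1099] psi 1.554 tilt [ 2.e-04 -0.e+00 -1.e+00] F [ 0.2 -0.7 -0.1] open 0.002 0.0 t 42.8
(0.5217, 0.0059, 0.17, 1.554) -> [ -0.1  -0.  -60.1] rz -0.0
(np.float64(0.41290280419679964), np.float64(-0.2341408581509068), 0.17, 1.736) -> [ 104.8 -241.8    0. ] rz -0.182
(np.float64(0.41290280419679964), np.float64(-0.2341408581509068), 0.078, 1.736) -> [ 0.  0. 92.] rz 0.0
(np.float64(0.41290280419679964), np.float64(-0.2341408581509068), 0.185, 1.736) -> [   0.    0. -107.] rz 0.0
(0.5335, -0.047, 0.185, 1.554) -> [-149.7  164.8    0. ] rz 0.182
(0.5335, -0.047, 0.14, 1.554) -> [ 0.  0. 45.] rz 0.0
3 [ 0.4129 -0.2341]
6 [ 0.4198 -0.2756]
9 [ 0.4267 -0.317 ]
12 [ 0.4336 -0.3584]
15 [ 0.4405 -0.3999]
```

Emit:
{"op": "play_rows", "data": {
  "xyz": [
    [0,0,-40],
    [0,0,-60],
    [21,-48,-60],
    [42,-97,-60],
    [63,-145,-60],
    [84,-194,-60],
    [105,-242,-60],
    [105,-242,-60],
    [105,-242,-60],
    [105,-242,-60]
  ],
  "rot": [
    [0,0,0],
    [0,0,0],
    [0,0,-0.09],
    [0,0,-0.182],
    [0,0,-0.182],
    [0,0,-0.182],
    [0,0,-0.182],
    [0,0,-0.182],
    [0,0,-0.182],
    [0,0,-0.182]
  ],
  "grip": [0,0,0,0.35,0.35,0.35,0.35,0.35,0.35,0.35]
}}

```text
time_s: 44.05
eef_pos: [0.4128, -0.2332, 0.1697]
eef_rot: [-0.0, -0.083, 0.997, 0.0]
wrist_force: [-0.8, 0.4, 0.2]
opening: 0.35
grasp_force: 0.0
```

Emit:
{"op": "play_rows", "data": {
  "xyz": [
    [0,0,30],
    [0,0,60],
    [0,0,92],
    [0,0,92],
    [0,0,92],
    [0,0,92],
    [0,0,92],
    [0,0,92],
    [0,0,92],
    [0,0,92]
  ],
  "rot": [
    [0,0,0],
    [0,0,0],
    [0,0,0],
    [0,0,0],
    [0,0,0],
    [0,0,0],
    [0,0,0],
    [0,0,0],
    [0,0,0],
    [0,0,0]
  ],
  "grip": [0.35,0.35,0.35,0.35,0.35,0,0,0,0,0]
}}

```text
time_s: 45.3
eef_pos: [0.4136, -0.235, 0.0794]
eef_rot: [0.001, -0.082, 0.997, -0.001]
wrist_force: [0.9, 2.1, 7.8]
opening: 0.166
grasp_force: 59.6
```

Emit:
{"op": "play_rows", "data": {
  "xyz": [
    [0,0,-40],
    [0,0,-80],
    [0,0,-107],
    [-37,41,-107],
    [-75,82,-107],
    [-112,123,-107],
    [-150,165,-107],
    [-150,165,-107],
    [-150,165,-90],
    [-150,165,-84]
  ],
  "rot": [
    [0,0,0],
    [0,0,0],
    [0,0,0],
    [0,0,0.06],
    [0,0,0.12],
    [0,0,0.182],
    [0,0,0.182],
    [0,0,0.182],
    [0,0,0.182],
    [0,0,0.182]
  ],
  "grip": [0,0,0,0,0,0,0,0,0,0]
}}

```text
time_s: 46.55
eef_pos: [0.5317, -0.0476, 0.1599]
eef_rot: [-0.001, 0.009, 1.0, 0.0]
wrist_force: [-0.6, 0.2, -0.7]
opening: 0.165
grasp_force: 58.7
```

Run:
```python
from ov import *
from leaf import GAP
S,_=cam("side"); o=readout.get_obs();p=np.array(o["eef_pos"]); go((*GAP,.14,1.554))
zo=p[2]-.0094; l=[p[0],p[1],-.017]
f=[.5335,-.0525,-.017]
B=[(l,(-.013,.013),(-.0075,.0075),(zo-.014,zo+.014),(255,0,0)),(l,(-.015,.015),(-.0015,.0015),(zo-.062,zo-.024),(0,0,255)),
   (f,(-.03,.03),(-.04,0),(.030,.066),(0,255,0)),(f,(-.03,.03),(-.0025,-.0025),(.066,.066),(0,255,0)),
   ([.535,.0507,-.017],(-.03,.03),(-.092,-.092),(.030,.066),(255,255,0)),([.535,.0507,-.017],(-.03,.03),(-.0945,-.0945),(.066,.066),(255,255,0))]
save(np.hstack([panel(S,S["color"]/1.2,(286,165),50,75,8,[]),panel(S,S["color"]/1.2,(286,165),50,75,8,B)]),"p7.png")
```

```text
now [ 0.5315 -0.0476  0.1595] psi 1.5521 tilt [-3.6e-03  9.0e-04 -1.0e+00] F [-1.7 -0.2 -1.3] open 0.163 58.7 t 46.6
(0.5335, -0.047, 0.14, 1.554) -> [-2.   0.7 19.5] rz -0.002
```

View pics/p7.png

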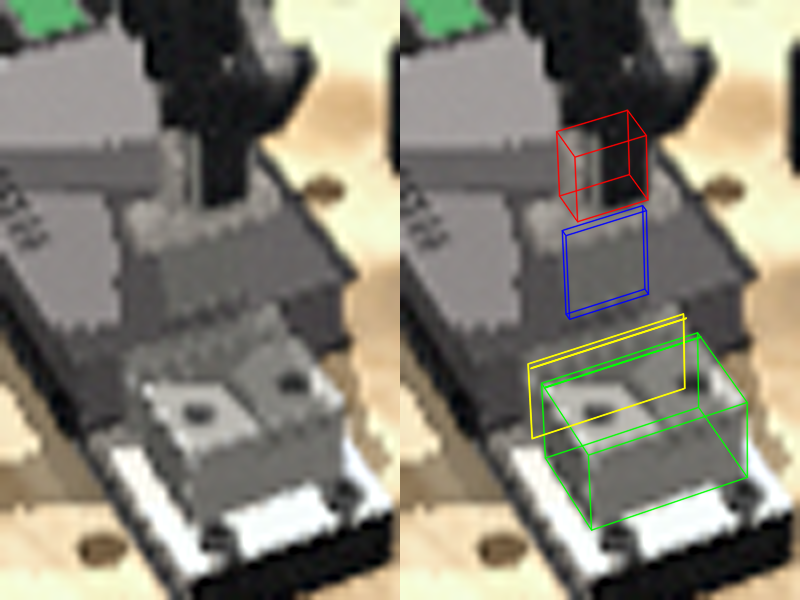

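Emit:
{"op": "play_rows", "data": {
  "xyz": [
    [-2,0.5,5],
    [-2,0.5,12],
    [-2,0.5,18],
    [-2,0.5,22],
    [-2,0.5,25],
    [-2,0.5,28],
    [-2,0.5,31],
    [-2,0.5,34],
    [-2,0.5,37],
    [-2,0.5,37]
  ],
  "rot": [
    [0,0,0],
    [0,0,0],
    [0,0,0],
    [0,0,0],
    [0,0,0],
    [0,0,0],
    [0,0,0],
    [0,0,0],
    [0,0,0],
    [0,0,0]
  ],
  "grip": [0,0,0,0,0,0,0,0,0,0]
}}

```text
time_s: 47.85
eef_pos: [0.5351, -0.0463, 0.1245]
eef_rot: [-0.0, 0.008, 1.0, 0.0]
wrist_force: [-0.1, -0.2, -0.6]
opening: 0.159
grasp_force: 58.7
```

Emit:
{"op": "play_rows", "data": {
  "xyz": [
    [0,0.5,0],
    [0,1,0],
    [0,1.5,0],
    [0,2,0],
    [0,2.5,0],
    [0,3,0],
    [0,3.5,0],
    [0,4,0],
    [0,4,0],
    [0,4,0]
  ],
  "rot": [
    [0,0,0],
    [0,0,0],
    [0,0,0],
    [0,0,0],
    [0,0,0],
    [0,0,0],
    [0,0,0],
    [0,0,0],
    [0,0,0],
    [0,0,0]
  ],
  "grip": [0,0,0,0,0,0,0,0,0,0]
}}

```text
time_s: 49.1
eef_pos: [0.5353, -0.0424, 0.1248]
eef_rot: [0.0, 0.008, 1.0, -0.0]
wrist_force: [-0.1, 0.2, -0.8]
opening: 0.16
grasp_force: 58.7
```

Emit:
{"op": "play_rows", "data": {
  "xyz": [
    [0,0.5,0],
    [0,1,0],
    [0,1.5,0],
    [0,2,0],
    [0,2.5,0],
    [0,3,0],
    [0,3,0],
    [0,3,0],
    [0,3,0],
    [0,3,0]
  ],
  "rot": [
    [0,0,0],
    [0,0,0],
    [0,0,0],
    [0,0,0],
    [0,0,0],
    [0,0,0],
    [0,0,0],
    [0,0,0],
    [0,0,0],
    [0,0,0]
  ],
  "grip": [0,0,0,0,0,0,0,0,0,0]
}}

```text
time_s: 50.35
eef_pos: [0.5354, -0.0414, 0.1248]
eef_rot: [-0.0, 0.008, 1.0, -0.002]
wrist_force: [-1.4, -9.2, -2.1]
opening: 0.163
grasp_force: 58.7
```

Emit:
{"op": "play_rows", "data": {
  "xyz": [
    [0,-2,0],
    [0,-4,0],
    [0,-6,0],
    [0,-7,0],
    [0,-8,0],
    [0,-8.5,0],
    [0,-9,0],
    [0,-9.5,0],
    [0,-9.5,0],
    [0,-9.5,0]
  ],
  "rot": [
    [0,0,0],
    [0,0,0],
    [0,0,0],
    [0,0,0],
    [0,0,0],
    [0,0,0],
    [0,0,0],
    [0,0,0],
    [0,0,0],
    [0,0,0]
  ],
  "grip": [0,0,0,0,0,0,0,0,0,0]
}}

```text
time_s: 51.6
eef_pos: [0.5352, -0.0489, 0.1248]
eef_rot: [0.0, 0.008, 1.0, 0.0]
wrist_force: [-0.2, -0.4, 0.0]
opening: 0.162
grasp_force: 59.1
```

Emit:
{"op": "play_rows", "data": {
  "xyz": [
    [0,-0.5,0],
    [0,-1,0],
    [0,-1.5,0],
    [0,-2,0],
    [0,-2.5,0],
    [0,-3,0],
    [0,-3,0],
    [0,-3,0],
    [0,-3,0],
    [0,-3,0]
  ],
  "rot": [
    [0,0,0],
    [0,0,0],
    [0,0,0],
    [0,0,0],
    [0,0,0],
    [0,0,0],
    [0,0,0],
    [0,0,0],
    [0,0,0],
    [0,0,0]
  ],
  "grip": [0,0,0,0,0,0,0,0,0,0]
}}

```text
time_s: 52.85
eef_pos: [0.5352, -0.0501, 0.1248]
eef_rot: [-0.0, 0.008, 1.0, 0.002]
wrist_force: [0.1, 8.6, 2.5]
opening: 0.164
grasp_force: 59.9
```

Emit:
{"op": "play_rows", "data": {
  "xyz": [
    [0,3,0],
    [0,6.1,0],
    [0,6.1,5],
    [0,6.1,10],
    [0,6.1,15],
    [0,6.1,19],
    [0,6.1,21],
    [0,6.1,23],
    [0,6.1,24],
    [0,6.1,24]
  ],
  "rot": [
    [0,0,0],
    [0,0,0],
    [0,0,0],
    [0,0,0],
    [0,0,0],
    [0,0,0],
    [0,0,0],
    [0,0,0],
    [0,0,0],
    [0,0,0]
  ],
  "grip": [0,0,0,0,0,0,0,0,0,0]
}}

```text
time_s: 54.1
eef_pos: [0.5355, -0.0458, 0.1014]
eef_rot: [0.0, 0.008, 1.0, -0.0]
wrist_force: [-2.4, 0.1, 5.6]
opening: 0.165
grasp_force: 60.1
```

Run:
```python
from leaf import *
x,y=slot(3); x2,y2=slot(6)
go((.535,-.0458,.195,1.554),(x,y,.185,1.736),(x,y,.08,1.736),(x,y,.15,1.736),(x2,y2,.15,1.736),(x2,y2,.078,1.736),(x2,y2,.188,1.736),(.535,-.0458,.188,1.554))
```

```text
now [ 0.5355 -0.0458  0.1014] psi 1.5541 tilt [ 3.e-04 -1.e-04 -1.e+00] F [-2.4  0.1  5.6] open 0.165 60.1 t 54.1
(0.535, -0.0458, 0.195, 1.554) -> [  0.5  -0.  -93.6] rz 0.0
(np.float64(0.41290280419679964), np.float64(-0.2341408581509068), 0.185, 1.736) -> [ 118.9 -190.4   10. ] rz -0.182
(np.float64(0.41290280419679964), np.float64(-0.2341408581509068), 0.08, 1.736) -> [  0.   0. 105.] rz 0.0
(np.float64(0.41290280419679964), np.float64(-0.2341408581509068), 0.15, 1.736) -> [  0.   0. -70.] rz 0.0
(np.float64(0.41980140209839983), np.float64(-0.27557042907545337), 0.15, 1.736) -> [  0. -42.   0.] rz 0.0
(np.float64(0.41980140209839983), np.float64(-0.27557042907545337), 0.078, 1.736) -> [ 0.  0. 72.] rz 0.0
(np.float64(0.41980140209839983), np.float64(-0.27557042907545337), 0.188, 1.736) -> [   0.    0. -110.] rz 0.0
(0.535, -0.0458, 0.188, 1.554) -> [-151.4  207.7    0. ] rz 0.182
```

Emit:
{"op": "play_rows", "data": {
  "xyz": [
    [0.5,0,-40],
    [0.5,0,-80],
    [0.5,0,-94],
    [24,-38,-94],
    [48,-76,-94],
    [72,-114,-94],
    [96,-152,-94],
    [119,-190,-94],
    [119,-190,-94],
    [119,-190,-94]
  ],
  "rot": [
    [0,0,0],
    [0,0,0],
    [0,0,0],
    [0,0,-0.06],
    [0,0,-0.12],
    [0,0,-0.182],
    [0,0,-0.182],
    [0,0,-0.182],
    [0,0,-0.182],
    [0,0,-0.182]
  ],
  "grip": [0,0,0,0,0,0,0,0,0,0]
}}

```text
time_s: 55.35
eef_pos: [0.4129, -0.2333, 0.194]
eef_rot: [-0.0, -0.082, 0.997, 0.001]
wrist_force: [-0.5, 0.0, 0.1]
opening: 0.163
grasp_force: 59.3
```

Run:
```python
from leaf import *
x,y=slot(3); go((x,y,.081,1.736))
```

```text
now [ 0.4129 -0.2333  0.194 ] psi 1.7353 tilt [-7.0e-04  1.2e-03 -1.0e+00] F [-0.5  0.   0.1] open 0.163 59.3 t 55.35
(np.float64(0.41290280419679964), np.float64(-0.2341408581509068), 0.081, 1.736) -> [ 1.00e-01 -9.00e-01  1.13e+02] rz -0.001
```

Emit:
{"op": "play_rows", "data": {
  "xyz": [
    [0,-0.5,40],
    [0,-0.5,80],
    [0,-0.5,100],
    [0,-0.5,108],
    [0,-0.5,112],
    [0,-0.5,114],
    [0,-0.5,114],
    [0,-0.5,114],
    [0,-0.5,114],
    [0,-0.5,114]
  ],
  "rot": [
    [0,0,0],
    [0,0,0],
    [0,0,0],
    [0,0,0],
    [0,0,0],
    [0,0,0],
    [0,0,0],
    [0,0,0],
    [0,0,0],
    [0,0,0]
  ],
  "grip": [0,0,0,0,0,0,0,0.35,0.35,0.35]
}}

```text
time_s: 56.6
eef_pos: [0.4133, -0.2343, 0.081]
eef_rot: [0.0, -0.082, 0.997, -0.0]
wrist_force: [-0.1, 0.1, 0.5]
opening: 0.348
grasp_force: 0.0
```

Emit:
{"op": "play_rows", "data": {
  "xyz": [
    [0,0,-5],
    [0,0,-30],
    [0,0,-70],
    [0,-20,-70],
    [0,-42,-70],
    [0,-42,-70],
    [0,-42,-70],
    [0,-42,-40],
    [0,-42,-10],
    [0,-42,2]
  ],
  "rot": [
    [0,0,0],
    [0,0,0],
    [0,0,0],
    [0,0,0],
    [0,0,0],
    [0,0,0],
    [0,0,0],
    [0,0,0],
    [0,0,0],
    [0,0,0]
  ],
  "grip": [0.35,0.35,0.35,0.35,0.35,0.35,0.35,0.35,0.35,0.35]
}}

```text
time_s: 57.85
eef_pos: [0.4188, -0.274, 0.0765]
eef_rot: [-0.001, -0.083, 0.997, 0.002]
wrist_force: [0.5, -0.0, -0.1]
opening: 0.349
grasp_force: 0.0
```

Run:
```python
from leaf import *
x,y=slot(6); go((x,y,.078,1.736),(x,y,.188,1.736),(.5355,-.0458,.188,1.554),(.5355,-.0458,.128,1.554))
S,P=cam("side")
b=[.4267,-.317,.165]; q=proj(S,pose2(b,[[-.007,.084,.084],[.007,.084,.084]])); print([P[int(round(v)),int(round(u))].round(4).tolist() for u,v in q])
```

```text
now [ 0.4188 -0.274   0.0765] psi 1.7362 tilt [-0.003   0.0034 -1.    ] F [ 0.5 -0.  -0.1] open 0.349 0.0 t 57.85
(np.float64(0.41980140209839983), np.float64(-0.27557042907545337), 0.078, 1.736) -> [-0.7 -1.7 -1.5] rz 0.0
(np.float64(0.41980140209839983), np.float64(-0.27557042907545337), 0.188, 1.736) -> [   0.    0. -110.] rz 0.0
(0.5355, -0.0458, 0.188, 1.554) -> [-151.9  207.6    0. ] rz 0.182
(0.5355, -0.0458, 0.128, 1.554) -> [ 0.  0. 60.] rz 0.0
[[0.407, -0.2359, 0.0849], [0.4063, -0.2643, 0.1217]]
```

Emit:
{"op": "play_rows", "data": {
  "xyz": [
    [0,0,0],
    [0,0,0],
    [0,0,0],
    [0,0,0],
    [0,0,0],
    [0,0,0],
    [0,0,0],
    [0,0,0],
    [0,0,0],
    [0,0,0]
  ],
  "rot": [
    [0,0,0],
    [0,0,0],
    [0,0,0],
    [0,0,0],
    [0,0,0],
    [0,0,0],
    [0,0,0],
    [0,0,0],
    [0,0,0],
    [0,0,0]
  ],
  "grip": [0.35,0.35,0,0,0,0,0,0,0,0]
}}

```text
time_s: 59.15
eef_pos: [0.4207, -0.2763, 0.0799]
eef_rot: [0.001, -0.083, 0.997, -0.001]
wrist_force: [-0.1, 1.3, 6.0]
opening: 0.165
grasp_force: 59.0
```

Emit:
{"op": "play_rows", "data": {
  "xyz": [
    [0,0,-40],
    [0,0,-80],
    [0,0,-112],
    [-30,42,-112],
    [-61,83,-112],
    [-91,125,-112],
    [-122,166,-112],
    [-152,208,-112],
    [-152,208,-112],
    [-152,208,-112]
  ],
  "rot": [
    [0,0,0],
    [0,0,0],
    [0,0,0],
    [0,0,0.06],
    [0,0,0.12],
    [0,0,0.182],
    [0,0,0.182],
    [0,0,0.182],
    [0,0,0.182],
    [0,0,0.182]
  ],
  "grip": [0,0,0,0,0,0,0,0,0,0]
}}

```text
time_s: 60.4
eef_pos: [0.5355, -0.0456, 0.1906]
eef_rot: [-0.0, 0.008, 1.0, -0.0]
wrist_force: [0.5, 0.0, -0.5]
opening: 0.166
grasp_force: 58.7
```

Run:
```python
from leaf import *
go((.5355,-.0458,.135,1.554))
```

```text
now [ 0.5355 -0.0456  0.1906] psi 1.5549 tilt [-6.e-04 -3.e-04 -1.e+00] F [ 0.5  0.  -0.5] open 0.166 58.7 t 60.4
(0.5355, -0.0458, 0.135, 1.554) -> [-0.  -0.2 55.6] rz 0.001
```

Emit:
{"op": "play_rows", "data": {
  "xyz": [
    [0,-0.2,30],
    [0,-0.2,50],
    [0,-0.2,55],
    [0,-0.2,60],
    [0,-0.2,63],
    [0,-0.2,66],
    [0,-0.2,69],
    [0,-0.2,72],
    [0,-0.2,75],
    [0,-0.2,75]
  ],
  "rot": [
    [0,0,0],
    [0,0,0],
    [0,0,0],
    [0,0,0],
    [0,0,0],
    [0,0,0],
    [0,0,0],
    [0,0,0],
    [0,0,0],
    [0,0,0]
  ],
  "grip": [0,0,0,0,0,0,0,0,0,0]
}}

```text
time_s: 61.65
eef_pos: [0.5356, -0.0456, 0.1155]
eef_rot: [-0.0, 0.008, 1.0, 0.0]
wrist_force: [-0.2, 0.0, -1.1]
opening: 0.171
grasp_force: 58.8
```

Emit:
{"op": "play_rows", "data": {
  "xyz": [
    [0,0,3],
    [0,0,6],
    [0,0,9],
    [0,0,11],
    [0,0,13],
    [0,0,14],
    [0,0,14.5],
    [0,0,14.5],
    [0,0,14.5],
    [0,0,14.5]
  ],
  "rot": [
    [0,0,0],
    [0,0,0],
    [0,0,0],
    [0,0,0],
    [0,0,0],
    [0,0,0],
    [0,0,0],
    [0,0,0],
    [0,0,0],
    [0,0,0]
  ],
  "grip": [0,0,0,0,0,0,0,0,0,0]
}}

```text
time_s: 62.9
eef_pos: [0.5359, -0.0457, 0.1019]
eef_rot: [0.0, 0.008, 1.0, -0.0]
wrist_force: [-1.8, 1.2, 5.0]
opening: 0.162
grasp_force: 59.7
```

Run:
```python
from leaf import *
x,y=slot(6); go((.5355,-.0458,.195,1.554),(x,y,.195,1.736),(x,y,.0815,1.736))
```

```text
now [ 0.5359 -0.0457  0.1019] psi 1.5541 tilt [ 1.e-04 -1.e-04 -1.e+00] F [-1.8  1.2  5. ] open 0.162 59.7 t 62.9
(0.5355, -0.0458, 0.195, 1.554) -> [  0.4  -0.1 -93.1] rz 0.0
(np.float64(0.41980140209839983), np.float64(-0.27557042907545337), 0.195, 1.736) -> [ 111.8 -231.7    0. ] rz -0.182
(np.float64(0.41980140209839983), np.float64(-0.27557042907545337), 0.0815, 1.736) -> [  0.    0.  113.5] rz 0.0
```

Emit:
{"op": "play_rows", "data": {
  "xyz": [
    [0.4,0,-40],
    [0.4,0,-80],
    [0.4,0,-93],
    [19,-39,-93],
    [38,-78,-93],
    [57,-117,-93],
    [76,-156,-93],
    [95,-195,-93],
    [112,-232,-93],
    [112,-232,-93]
  ],
  "rot": [
    [0,0,0],
    [0,0,0],
    [0,0,0],
    [0,0,-0.06],
    [0,0,-0.12],
    [0,0,-0.182],
    [0,0,-0.182],
    [0,0,-0.182],
    [0,0,-0.182],
    [0,0,-0.182]
  ],
  "grip": [0,0,0,0,0,0,0,0,0,0]
}}

```text
time_s: 64.15
eef_pos: [0.4185, -0.2777, 0.1934]
eef_rot: [-0.001, -0.081, 0.997, 0.0]
wrist_force: [0.4, -0.3, -0.6]
opening: 0.161
grasp_force: 58.9
```

Emit:
{"op": "play_rows", "data": {
  "xyz": [
    [0,0,10],
    [0,0,50],
    [0,0,90],
    [0,0,105],
    [0,0,112],
    [0,0,114],
    [0,0,114],
    [0,0,114],
    [0,0,114],
    [0,0,114]
  ],
  "rot": [
    [0,0,0],
    [0,0,0],
    [0,0,0],
    [0,0,0],
    [0,0,0],
    [0,0,0],
    [0,0,0],
    [0,0,0],
    [0,0,0],
    [0,0,0]
  ],
  "grip": [0,0,0,0,0,0,0,0.35,0.35,0.35]
}}

```text
time_s: 65.4
eef_pos: [0.4201, -0.276, 0.0806]
eef_rot: [0.0, -0.082, 0.997, -0.0]
wrist_force: [-0.2, -0.2, -0.3]
opening: 0.35
grasp_force: 0.0
```

Emit:
{"op": "play_rows", "data": {
  "xyz": [
    [0,0,-5],
    [0,0,-30],
    [0,0,-70],
    [0,-20,-70],
    [0,-42,-70],
    [0,-42,-70],
    [0,-42,-70],
    [0,-42,-40],
    [0,-42,-10],
    [0,-42,2]
  ],
  "rot": [
    [0,0,0],
    [0,0,0],
    [0,0,0],
    [0,0,0],
    [0,0,0],
    [0,0,0],
    [0,0,0],
    [0,0,0],
    [0,0,0],
    [0,0,0]
  ],
  "grip": [0.35,0.35,0.35,0.35,0.35,0.35,0.35,0.35,0.35,0.35]
}}

```text
time_s: 66.65
eef_pos: [0.4258, -0.3154, 0.0762]
eef_rot: [-0.001, -0.083, 0.997, 0.002]
wrist_force: [-0.0, 0.8, -0.0]
opening: 0.353
grasp_force: 0.0
```

Run:
```python
from leaf import *
x,y=slot(9); go((x,y,.0785,1.736),(x,y,.19,1.736),(.5355,-.0458,.19,1.554))
S,P=cam("side")
b=[.4267,-.317,.165]
for s in(.084,.042):
    q=proj(S,pose2(b,[[-.009,s,.084],[-.003,s,.084],[.004,s,.084],[.01,s,.084]])); print([P[int(round(v)),int(round(u))].round(4).tolist() for u,v in q])
```

```text
now [ 0.4258 -0.3154  0.0762] psi 1.7365 tilt [-0.0026  0.0031 -1.    ] F [-0.   0.8 -0. ] open 0.353 0.0 t 66.65
(np.float64(0.4267), np.float64(-0.317), 0.0785, 1.736) -> [-0.6 -1.7 -2.3] rz 0.001
(np.float64(0.4267), np.float64(-0.317), 0.19, 1.736) -> [   0.     0.  -111.5] rz 0.0
(0.5355, -0.0458, 0.19, 1.554) -> [-151.9  249.6    0. ] rz 0.182
[[0.404, -0.2363, 0.0832], [0.4101, -0.235, 0.086], [0.4162, -0.233, 0.0844], [0.4062, -0.271, 0.1321]]
[[0.4113, -0.2782, 0.0835], [0.4106, -0.2925, 0.1067], [0.4097, -0.3063, 0.1255], [0.416, -0.3035, 0.1225]]
```

Leaf 6 is hanging. Next, leaf 9.

Emit:
{"op": "play_rows", "data": {
  "xyz": [
    [0,0,0],
    [0,0,0],
    [0,0,0],
    [0,0,0],
    [0,0,0],
    [0,0,0],
    [0,0,0],
    [0,0,0],
    [0,0,0],
    [0,0,0]
  ],
  "rot": [
    [0,0,0],
    [0,0,0],
    [0,0,0],
    [0,0,0],
    [0,0,0],
    [0,0,0],
    [0,0,0],
    [0,0,0],
    [0,0,0],
    [0,0,0]
  ],
  "grip": [0.35,0.35,0,0,0,0,0,0,0,0]
}}

```text
time_s: 67.95
eef_pos: [0.4274, -0.3179, 0.0795]
eef_rot: [0.001, -0.083, 0.997, -0.001]
wrist_force: [-0.7, 0.7, 6.7]
opening: 0.164
grasp_force: 59.1
```

Emit:
{"op": "play_rows", "data": {
  "xyz": [
    [0,0,-40],
    [0,0,-80],
    [0,0,-112],
    [-30,50,-112],
    [-61,100,-112],
    [-91,150,-112],
    [-122,200,-112],
    [-152,250,-112],
    [-152,250,-112],
    [-152,250,-112]
  ],
  "rot": [
    [0,0,0],
    [0,0,0],
    [0,0,0],
    [0,0,0.06],
    [0,0,0.12],
    [0,0,0.182],
    [0,0,0.182],
    [0,0,0.182],
    [0,0,0.182],
    [0,0,0.182]
  ],
  "grip": [0,0,0,0,0,0,0,0,0,0]
}}

```text
time_s: 69.2
eef_pos: [0.5354, -0.0457, 0.1901]
eef_rot: [-0.0, 0.008, 1.0, -0.0]
wrist_force: [0.6, 1.3, -0.7]
opening: 0.164
grasp_force: 58.9
```

Run:
```python
from leaf import *
go((.5355,-.0458,.135,1.554))
```

```text
now [ 0.5354 -0.0457  0.1901] psi 1.555 tilt [-6.e-04 -4.e-04 -1.e+00] F [ 0.6  1.3 -0.7] open 0.164 58.9 t 69.2
(0.5355, -0.0458, 0.135, 1.554) -> [-0.1 -0.1 55.1] rz 0.001
```

Emit:
{"op": "play_rows", "data": {
  "xyz": [
    [0,-0.1,30],
    [0,-0.1,48],
    [0,-0.1,52],
    [0,-0.1,56],
    [0,-0.1,59],
    [0,-0.1,62],
    [0,-0.1,64],
    [0,-0.1,66],
    [0,-0.1,68],
    [0,-0.1,68]
  ],
  "rot": [
    [0,0,0],
    [0,0,0],
    [0,0,0],
    [0,0,0],
    [0,0,0],
    [0,0,0],
    [0,0,0],
    [0,0,0],
    [0,0,0],
    [0,0,0]
  ],
  "grip": [0,0,0,0,0,0,0,0,0,0]
}}

```text
time_s: 70.45
eef_pos: [0.5356, -0.0457, 0.1221]
eef_rot: [-0.0, 0.008, 1.0, 0.0]
wrist_force: [-0.2, -0.4, -0.8]
opening: 0.164
grasp_force: 58.9
```

Emit:
{"op": "play_rows", "data": {
  "xyz": [
    [0,0,4],
    [0,0,8],
    [0,0,12],
    [0,0,15],
    [0,0,18],
    [0,0,20],
    [0,0,21],
    [0,0,21],
    [0,0,21],
    [0,0,21]
  ],
  "rot": [
    [0,0,0],
    [0,0,0],
    [0,0,0],
    [0,0,0],
    [0,0,0],
    [0,0,0],
    [0,0,0],
    [0,0,0],
    [0,0,0],
    [0,0,0]
  ],
  "grip": [0,0,0,0,0,0,0,0,0,0]
}}

```text
time_s: 71.7
eef_pos: [0.5357, -0.0457, 0.1015]
eef_rot: [0.0, 0.008, 1.0, -0.0]
wrist_force: [-1.0, 0.1, 2.7]
opening: 0.156
grasp_force: 59.3
```

Run:
```python
from leaf import *
x,y=slot(9); go((.5355,-.0458,.195,1.554),(x,y,.195,1.736),(x,y,.081,1.736))
```

```text
now [ 0.5357 -0.0457  0.1015] psi 1.554 tilt [ 2.e-04 -0.e+00 -1.e+00] F [-1.   0.1  2.7] open 0.156 59.3 t 71.7
(0.5355, -0.0458, 0.195, 1.554) -> [  0.2  -0.1 -93.5] rz 0.0
(np.float64(0.4267), np.float64(-0.317), 0.195, 1.736) -> [ 104.2 -273.     0. ] rz -0.182
(np.float64(0.4267), np.float64(-0.317), 0.081, 1.736) -> [  0.   0. 114.] rz 0.0
```

Emit:
{"op": "play_rows", "data": {
  "xyz": [
    [0,0,-40],
    [0,0,-80],
    [0,0,-93],
    [18,-46,-93],
    [35,-92,-93],
    [52,-138,-93],
    [70,-184,-93],
    [88,-230,-93],
    [104,-273,-93],
    [104,-273,-93]
  ],
  "rot": [
    [0,0,0],
    [0,0,0],
    [0,0,0],
    [0,0,-0.06],
    [0,0,-0.12],
    [0,0,-0.182],
    [0,0,-0.182],
    [0,0,-0.182],
    [0,0,-0.182],
    [0,0,-0.182]
  ],
  "grip": [0,0,0,0,0,0,0,0,0,0]
}}

```text
time_s: 72.95
eef_pos: [0.4256, -0.3194, 0.1932]
eef_rot: [-0.0, -0.08, 0.997, 0.0]
wrist_force: [0.1, 0.4, -1.0]
opening: 0.164
grasp_force: 59.1
```

Emit:
{"op": "play_rows", "data": {
  "xyz": [
    [0,0,10],
    [0,0,50],
    [0,0,90],
    [0,0,105],
    [0,0,112],
    [0,0,114],
    [0,0,114],
    [0,0,114],
    [0,0,114],
    [0,0,114]
  ],
  "rot": [
    [0,0,0],
    [0,0,0],
    [0,0,0],
    [0,0,0],
    [0,0,0],
    [0,0,0],
    [0,0,0],
    [0,0,0],
    [0,0,0],
    [0,0,0]
  ],
  "grip": [0,0,0,0,0,0,0,0.35,0.35,0.35]
}}

```text
time_s: 74.2
eef_pos: [0.4272, -0.3172, 0.0806]
eef_rot: [0.0, -0.082, 0.997, -0.0]
wrist_force: [0.1, 0.5, -0.1]
opening: 0.351
grasp_force: 0.0
```

Emit:
{"op": "play_rows", "data": {
  "xyz": [
    [0,0,-5],
    [0,0,-30],
    [0,0,-70],
    [0,-20,-70],
    [0,-42,-70],
    [0,-42,-70],
    [0,-42,-70],
    [0,-42,-40],
    [0,-42,-10],
    [0,-42,2]
  ],
  "rot": [
    [0,0,0],
    [0,0,0],
    [0,0,0],
    [0,0,0],
    [0,0,0],
    [0,0,0],
    [0,0,0],
    [0,0,0],
    [0,0,0],
    [0,0,0]
  ],
  "grip": [0.35,0.35,0.35,0.35,0.35,0.35,0.35,0.35,0.35,0.35]
}}

```text
time_s: 75.45
eef_pos: [0.433, -0.3565, 0.0761]
eef_rot: [-0.001, -0.083, 0.997, 0.002]
wrist_force: [-0.0, 0.3, 0.6]
opening: 0.347
grasp_force: 0.0
```

Run:
```python
from leaf import *
x,y=slot(12); go((x,y,.0785,1.736),(x,y,.19,1.736),(.5355,-.0458,.19,1.554))
S,P=cam("side")
b=[.4267,-.317,.165]
for s in(.084,.042,0):
    q=proj(S,pose2(b,[[-.009,s,.084],[-.003,s,.084],[.004,s,.084],[.01,s,.084]])); print([P[int(round(v)),int(round(u))].round(4).tolist() for u,v in q])
```

```text
now [ 0.433  -0.3565  0.0761] psi 1.7365 tilt [-0.0026  0.0033 -1.    ] F [-0.   0.3  0.6] open 0.347 0.0 t 75.45
(np.float64(0.4335985979016002), np.float64(-0.35842957092454664), 0.0785, 1.736) -> [-0.3 -2.  -2.4] rz 0.0
(np.float64(0.4335985979016002), np.float64(-0.35842957092454664), 0.19, 1.736) -> [   0.     0.  -111.5] rz 0.0
(0.5355, -0.0458, 0.19, 1.554) -> [-151.9  291.6    0. ] rz 0.182
[[0.4035, -0.2376, 0.0848], [0.4112, -0.232, 0.0823], [0.4163, -0.2328, 0.0842], [0.4213, -0.2337, 0.0861]]
[[0.4108, -0.2792, 0.0849], [0.4174, -0.2764, 0.0855], [0.4231, -0.2754, 0.0851], [0.4128, -0.3107, 0.132]]
[[0.4185, -0.3174, 0.0827], [0.417, -0.3319, 0.1037], [0.414, -0.3491, 0.132], [0.422, -0.3476, 0.1292]]
```

Leaf 12: translation 329 mm, so split over more rows.

Emit:
{"op": "play_rows", "data": {
  "xyz": [
    [0,0,0],
    [0,0,0],
    [0,0,0],
    [0,0,0],
    [0,0,0],
    [0,0,0],
    [0,0,0],
    [0,0,0],
    [0,0,0],
    [0,0,-30]
  ],
  "rot": [
    [0,0,0],
    [0,0,0],
    [0,0,0],
    [0,0,0],
    [0,0,0],
    [0,0,0],
    [0,0,0],
    [0,0,0],
    [0,0,0],
    [0,0,0]
  ],
  "grip": [0.35,0.35,0,0,0,0,0,0,0,0]
}}

```text
time_s: 76.75
eef_pos: [0.4327, -0.3568, 0.1065]
eef_rot: [-0.001, -0.082, 0.997, 0.002]
wrist_force: [0.1, 0.4, -0.5]
opening: 0.161
grasp_force: 58.5
```

Emit:
{"op": "play_rows", "data": {
  "xyz": [
    [0,0,-50],
    [0,0,-82],
    [-25,48,-82],
    [-50,97,-82],
    [-76,146,-82],
    [-101,194,-82],
    [-126,243,-82],
    [-152,292,-82],
    [-152,292,-82],
    [-152,292,-82]
  ],
  "rot": [
    [0,0,0],
    [0,0,0],
    [0,0,0],
    [0,0,0.06],
    [0,0,0.12],
    [0,0,0.182],
    [0,0,0.182],
    [0,0,0.182],
    [0,0,0.182],
    [0,0,0.182]
  ],
  "grip": [0,0,0,0,0,0,0,0,0,0]
}}

```text
time_s: 78.0
eef_pos: [0.5357, -0.0455, 0.1901]
eef_rot: [-0.0, 0.008, 1.0, -0.0]
wrist_force: [-0.2, -0.6, 0.3]
opening: 0.162
grasp_force: 58.9
```

Run:
```python
from leaf import *
go((.5355,-.0458,.135,1.554))
```

```text
now [ 0.5357 -0.0455  0.1901] psi 1.5549 tilt [-5.e-04 -4.e-04 -1.e+00] F [-0.2 -0.6  0.3] open 0.162 58.9 t 78.0
(0.5355, -0.0458, 0.135, 1.554) -> [ 0.2 -0.3 55.1] rz 0.001
```

Emit:
{"op": "play_rows", "data": {
  "xyz": [
    [0,-0.3,25],
    [0,-0.3,45],
    [0,-0.3,50],
    [0,-0.3,53],
    [0,-0.3,55],
    [0,-0.3,56],
    [0,-0.3,57],
    [0,-0.3,58],
    [0,-0.3,59],
    [0,-0.3,59]
  ],
  "rot": [
    [0,0,0],
    [0,0,0],
    [0,0,0],
    [0,0,0],
    [0,0,0],
    [0,0,0],
    [0,0,0],
    [0,0,0],
    [0,0,0],
    [0,0,0]
  ],
  "grip": [0,0,0,0,0,0,0,0,0,0]
}}

```text
time_s: 79.25
eef_pos: [0.5366, -0.0459, 0.1329]
eef_rot: [0.001, 0.008, 1.0, -0.0]
wrist_force: [-2.9, 0.7, 10.3]
opening: 0.161
grasp_force: 60.6
```

Run:
```python
from leaf import *
x,y=slot(12); go((.5355,-.0458,.195,1.554),(x,y,.195,1.736),(x,y,.081,1.736))
```

```text
now [ 0.5366 -0.0459  0.1329] psi 1.5544 tilt [ 1.5e-03 -8.0e-04 -1.0e+00] F [-2.9  0.7 10.3] open 0.161 60.6 t 79.25
(0.5355, -0.0458, 0.195, 1.554) -> [  1.1   0.  -62.1] rz 0.0
(np.float64(0.4335985979016002), np.float64(-0.35842957092454664), 0.195, 1.736) -> [  96.6 -314.3    0. ] rz -0.182
(np.float64(0.4335985979016002), np.float64(-0.35842957092454664), 0.081, 1.736) -> [  0.   0. 114.] rz 0.0
```

Emit:
{"op": "play_rows", "data": {
  "xyz": [
    [0,0,-30],
    [0,0,-62],
    [16,-52,-62],
    [32,-105,-62],
    [48,-157,-62],
    [64,-210,-62],
    [81,-262,-62],
    [97,-314,-62],
    [97,-314,-62],
    [97,-314,-62]
  ],
  "rot": [
    [0,0,0],
    [0,0,0],
    [0,0,0],
    [0,0,-0.06],
    [0,0,-0.12],
    [0,0,-0.182],
    [0,0,-0.182],
    [0,0,-0.182],
    [0,0,-0.182],
    [0,0,-0.182]
  ],
  "grip": [0,0,0,0,0,0,0,0,0,0]
}}

```text
time_s: 80.5
eef_pos: [0.4335, -0.3574, 0.1929]
eef_rot: [-0.0, -0.082, 0.997, 0.001]
wrist_force: [-0.6, 0.4, -1.3]
opening: 0.165
grasp_force: 59.0
```

Run:
```python
from leaf import *
x,y=slot(12); go((x,y,.081,1.736))
```

```text
now [ 0.4335 -0.3574  0.1929] psi 1.7353 tilt [-3.0e-04  1.2e-03 -1.0e+00] F [-0.6  0.4 -1.3] open 0.165 59.0 t 80.5
(np.float64(0.4335985979016002), np.float64(-0.35842957092454664), 0.081, 1.736) -> [ 1.000e-01 -1.000e+00  1.119e+02] rz -0.001
```

Lower and release; then hop +42 mm to leaf 9, grip it and bring it over the gap.

Emit:
{"op": "play_rows", "data": {
  "xyz": [
    [0,-0.5,10],
    [0,-0.5,50],
    [0,-0.5,90],
    [0,-0.5,104],
    [0,-0.5,110],
    [0,-0.5,112],
    [0,-0.5,112],
    [0,-0.5,112],
    [0,-0.5,112],
    [0,-0.5,112]
  ],
  "rot": [
    [0,0,0],
    [0,0,0],
    [0,0,0],
    [0,0,0],
    [0,0,0],
    [0,0,0],
    [0,0,0],
    [0,0,0],
    [0,0,0],
    [0,0,0]
  ],
  "grip": [0,0,0,0,0,0,0,0.35,0.35,0.35]
}}

```text
time_s: 81.75
eef_pos: [0.4338, -0.3586, 0.0816]
eef_rot: [0.0, -0.082, 0.997, -0.0]
wrist_force: [-0.4, -0.8, 0.5]
opening: 0.352
grasp_force: 0.0
```

Emit:
{"op": "play_rows", "data": {
  "xyz": [
    [0,0,-5],
    [0,0,-30],
    [0,0,-70],
    [0,20,-70],
    [0,42,-70],
    [0,42,-70],
    [0,42,-70],
    [0,42,-40],
    [0,42,-10],
    [0,42,2]
  ],
  "rot": [
    [0,0,0],
    [0,0,0],
    [0,0,0],
    [0,0,0],
    [0,0,0],
    [0,0,0],
    [0,0,0],
    [0,0,0],
    [0,0,0],
    [0,0,0]
  ],
  "grip": [0.35,0.35,0.35,0.35,0.35,0.35,0.35,0.35,0.35,0.35]
}}

```text
time_s: 83.0
eef_pos: [0.4261, -0.3169, 0.0776]
eef_rot: [-0.001, -0.082, 0.997, 0.001]
wrist_force: [-0.0, -0.2, 0.6]
opening: 0.352
grasp_force: 0.0
```

Emit:
{"op": "play_rows", "data": {
  "xyz": [
    [0,0,0],
    [0,0,0],
    [0,0,0],
    [0,0,0],
    [0,0,0],
    [0,0,0],
    [0,0,0],
    [0,0,0],
    [0,0,0],
    [0,0,0]
  ],
  "rot": [
    [0,0,0],
    [0,0,0],
    [0,0,0],
    [0,0,0],
    [0,0,0],
    [0,0,0],
    [0,0,0],
    [0,0,0],
    [0,0,0],
    [0,0,0]
  ],
  "grip": [0.35,0.35,0,0,0,0,0,0,0,0]
}}

```text
time_s: 84.25
eef_pos: [0.4276, -0.3179, 0.0807]
eef_rot: [0.001, -0.083, 0.997, -0.001]
wrist_force: [-0.8, -0.3, 7.2]
opening: 0.165
grasp_force: 59.8
```

Run:
```python
from leaf import *
x,y=slot(9); go((x,y,.0785,1.736),(x,y,.19,1.736),(.5355,-.0458,.19,1.554))
S,P=cam("side")
b=[.4267,-.317,.165]
for s in(.084,.042,0,-.042,-.084):
    q=proj(S,pose2(b,[[-.009,s,.084],[-.003,s,.084],[.004,s,.084],[.01,s,.084]])); print([P[int(round(v)),int(round(u))].round(4).tolist() for u,v in q])
```

```text
now [ 0.4276 -0.3179  0.0807] psi 1.7361 tilt [ 0.0017 -0.0022 -1.    ] F [-0.8 -0.3  7.2] open 0.165 59.8 t 84.25
(np.float64(0.4267), np.float64(-0.317), 0.0785, 1.736) -> [0.7 1.1 2.2] rz 0.0
(np.float64(0.4267), np.float64(-0.317), 0.19, 1.736) -> [   0.     0.  -111.5] rz 0.0
(0.5355, -0.0458, 0.19, 1.554) -> [-151.9  249.6    0. ] rz 0.182
[[0.404, -0.2364, 0.0833], [0.4105, -0.234, 0.0847], [0.4164, -0.2325, 0.0838], [0.4217, -0.2326, 0.0848]]
[[0.4112, -0.2784, 0.0837], [0.4177, -0.2756, 0.0845], [0.4169, -0.2896, 0.1036], [0.4116, -0.3135, 0.1356]]
[[0.4177, -0.3193, 0.0853], [0.4184, -0.3288, 0.0993], [0.4189, -0.3386, 0.1174], [0.4273, -0.3367, 0.114]]
[[0.4257, -0.3596, 0.0838], [0.431, -0.3591, 0.0835], [0.4366, -0.3581, 0.0863], [0.4421, -0.3573, 0.0859]]
[[0.431, -0.4024, 0.0853], [0.4363, -0.4018, 0.0849], [0.4453, -0.3992, 0.0832], [0.4492, -0.401, 0.0868]]
```

Emit:
{"op": "play_rows", "data": {
  "xyz": [
    [0,0,-40],
    [0,0,-80],
    [0,0,-110],
    [-30,50,-110],
    [-61,100,-110],
    [-91,150,-110],
    [-122,200,-110],
    [-152,250,-110],
    [-152,250,-110],
    [-152,250,-110]
  ],
  "rot": [
    [0,0,0],
    [0,0,0],
    [0,0,0],
    [0,0,0.06],
    [0,0,0.12],
    [0,0,0.182],
    [0,0,0.182],
    [0,0,0.182],
    [0,0,0.182],
    [0,0,0.182]
  ],
  "grip": [0,0,0,0,0,0,0,0,0,0]
}}

```text
time_s: 85.55
eef_pos: [0.5353, -0.0455, 0.1891]
eef_rot: [-0.0, 0.008, 1.0, -0.0]
wrist_force: [-0.4, -0.5, -1.0]
opening: 0.158
grasp_force: 59.1
```

Run:
```python
from leaf import *
go((.5355,-.0458,.125,1.554),(.5355,-.0458,.1027,1.554))
```

```text
now [ 0.5353 -0.0455  0.1891] psi 1.5551 tilt [-6.e-04 -4.e-04 -1.e+00] F [-0.4 -0.5 -1. ] open 0.158 59.1 t 85.55
(0.5355, -0.0458, 0.125, 1.554) -> [-0.2 -0.3 64.1] rz 0.001
(0.5355, -0.0458, 0.1027, 1.554) -> [ 0.   0.  22.3] rz 0.0
```

Emit:
{"op": "play_rows", "data": {
  "xyz": [
    [0,-0.3,30],
    [0,-0.3,45],
    [0,-0.3,50],
    [0,-0.3,55],
    [0,-0.3,60],
    [0,-0.3,65],
    [0,-0.3,70],
    [0,-0.3,75],
    [0,-0.3,79],
    [0,-0.3,79]
  ],
  "rot": [
    [0,0,0],
    [0,0,0],
    [0,0,0],
    [0,0,0],
    [0,0,0],
    [0,0,0],
    [0,0,0],
    [0,0,0],
    [0,0,0],
    [0,0,0]
  ],
  "grip": [0,0,0,0,0,0,0,0,0,0]
}}

```text
time_s: 86.8
eef_pos: [0.5353, -0.0457, 0.1098]
eef_rot: [-0.0, 0.008, 1.0, 0.0]
wrist_force: [0.6, 0.2, -1.5]
opening: 0.163
grasp_force: 59.1
```

Emit:
{"op": "play_rows", "data": {
  "xyz": [
    [0,0,3],
    [0,0,6],
    [0,0,8],
    [0,0,8],
    [0,0,8],
    [0,0,8],
    [0,0,8],
    [0,0,8],
    [0,0,8],
    [0,0,8]
  ],
  "rot": [
    [0,0,0],
    [0,0,0],
    [0,0,0],
    [0,0,0],
    [0,0,0],
    [0,0,0],
    [0,0,0],
    [0,0,0],
    [0,0,0],
    [0,0,0]
  ],
  "grip": [0,0,0,0,0,0,0,0,0,0]
}}

```text
time_s: 88.05
eef_pos: [0.5358, -0.0458, 0.1027]
eef_rot: [0.0, 0.008, 1.0, -0.0]
wrist_force: [-2.0, 0.6, 5.2]
opening: 0.165
grasp_force: 59.8
```

Emit:
{"op": "play_rows", "data": {
  "xyz": [
    [0,0,0],
    [0,0,0],
    [0,0,0],
    [0,0,-5],
    [0,0,-30],
    [0,0,-60],
    [0,0,-60],
    [0,0,-60],
    [0,0,-60],
    [0,0,-60]
  ],
  "rot": [
    [0,0,0],
    [0,0,0],
    [0,0,0],
    [0,0,0],
    [0,0,0],
    [0,0,0],
    [0,0,0],
    [0,0,0],
    [0,0,0],
    [0,0,0]
  ],
  "grip": [0.35,0.35,0.35,0.35,0.35,0.35,0.35,0.35,0.2,0]
}}

```text
time_s: 89.3
eef_pos: [0.5351, -0.0456, 0.1614]
eef_rot: [-0.001, 0.008, 1.0, 0.0]
wrist_force: [-0.2, -1.0, 0.3]
opening: 0.008
grasp_force: 0.0
```

Run:
```python
from ov import *
go((.511,.1565,.163,1.554),(.511,.1565,.118,1.554))
S,P=cam("side")
T,Q=cam("top")
q=proj(S,[[.5108,.1562,.089]])[0]; print(P[int(round(q[1])),int(round(q[0]))])
l=[.5355,-.0458,-.017]
B=[(l,(-.013,.013),(-.0075,.0075),(.078,.106),(255,0,0)),([.511,.1565,0],(-.009,.009),(-.009,.009),(.089,.089),(255,0,0))]
save(np.hstack([panel(S,S["color"]/1.2,(286,165),50,75,8,B[:1]),panel(S,S["color"]/1.2,(250,140),50,75,8,B)]),"p8.png")
```

```text
now [ 0.5351 -0.0456  0.1614] psi 1.5539 tilt [-1.6e-03  5.0e-04 -1.0e+00] F [-0.2 -1.   0.3] open 0.008 0.0 t 89.3
(0.511, 0.1565, 0.163, 1.554) -> [ 27.5 201.7  -1.6] rz -0.0
(0.511, 0.1565, 0.118, 1.554) -> [ 0.  0. 45.] rz 0.0
[0.51011479 0.15247767 0.09116558]
```

View pics/p8.png

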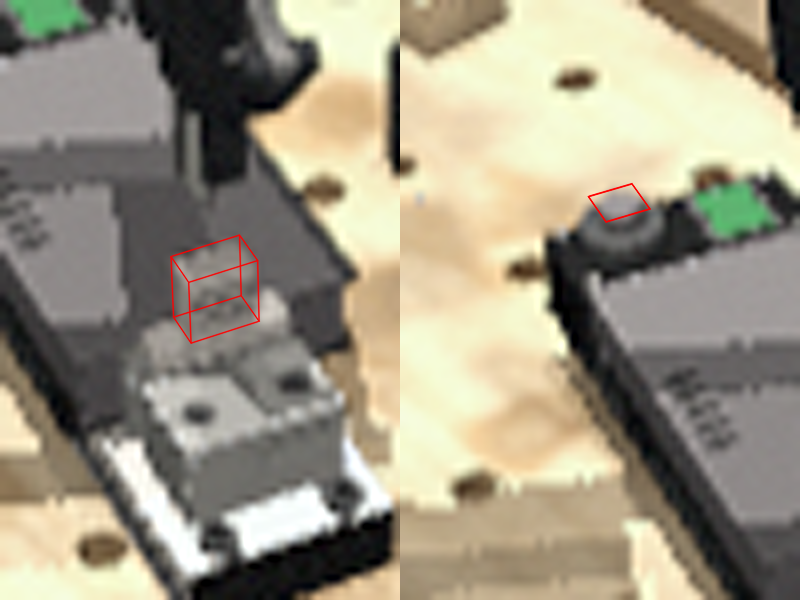

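Emit:
{"op": "play_rows", "data": {
  "xyz": [
    [7,50,0],
    [14,100,0],
    [21,150,0],
    [27.5,201,0],
    [27.5,201,0],
    [27.5,201,20],
    [27.5,201,40],
    [27.5,201,46],
    [27.5,201,46],
    [27.5,201,46]
  ],
  "rot": [
    [0,0,0],
    [0,0,0],
    [0,0,0],
    [0,0,0],
    [0,0,0],
    [0,0,0],
    [0,0,0],
    [0,0,0],
    [0,0,0],
    [0,0,0]
  ],
  "grip": [0,0,0,0,0,0,0,0,0,0]
}}

```text
time_s: 90.65
eef_pos: [0.5122, 0.1554, 0.1171]
eef_rot: [0.001, 0.009, 1.0, 0.0]
wrist_force: [0.5, -0.9, -0.3]
opening: 0.0
grasp_force: 0.0
```

Emit:
{"op": "play_rows", "data": {
  "xyz": [
    [0,0,1],
    [0,0,2],
    [0,0,3],
    [0,0,4],
    [0,0,5],
    [0,0,6],
    [0,0,7],
    [0,0,8],
    [0,0,8],
    [0,0,8]
  ],
  "rot": [
    [0,0,0],
    [0,0,0],
    [0,0,0],
    [0,0,0],
    [0,0,0],
    [0,0,0],
    [0,0,0],
    [0,0,0],
    [0,0,0],
    [0,0,0]
  ],
  "grip": [0,0,0,0,0,0,0,0,0,0]
}}

```text
time_s: 91.9
eef_pos: [0.5116, 0.1557, 0.1083]
eef_rot: [0.0, 0.008, 1.0, -0.0]
wrist_force: [0.6, 0.6, -0.2]
opening: -0.001
grasp_force: 0.0
```

Tip is at about 89 mm, no contact yet; press 6 mm more.

Emit:
{"op": "play_rows", "data": {
  "xyz": [
    [0,0,1],
    [0,0,2],
    [0,0,3],
    [0,0,4],
    [0,0,5],
    [0,0,5.5],
    [0,0,5.5],
    [0,0,5.5],
    [0,0,5.5],
    [0,0,5.5]
  ],
  "rot": [
    [0,0,0],
    [0,0,0],
    [0,0,0],
    [0,0,0],
    [0,0,0],
    [0,0,0],
    [0,0,0],
    [0,0,0],
    [0,0,0],
    [0,0,0]
  ],
  "grip": [0,0,0,0,0,0,0,0,0,0]
}}

```text
time_s: 93.15
eef_pos: [0.5116, 0.1557, 0.103]
eef_rot: [0.0, 0.008, 1.0, -0.0]
wrist_force: [-2.0, -0.2, 5.8]
opening: -0.001
grasp_force: 2.8
```

Emit:
{"op": "play_rows", "data": {
  "xyz": [
    [0,0,0.8],
    [0,0,1.2],
    [0,0,1.2],
    [0,0,1.2],
    [0,0,-5],
    [0,0,-30],
    [0,0,-80],
    [0,0,-120],
    [0,0,-120],
    [0,0,-120]
  ],
  "rot": [
    [0,0,0],
    [0,0,0],
    [0,0,0],
    [0,0,0],
    [0,0,0],
    [0,0,0],
    [0,0,0],
    [0,0,0],
    [0,0,0],
    [0,0,0]
  ],
  "grip": [0,0,0,0,0,0,0,0,0,0]
}}

```text
time_s: 94.4
eef_pos: [0.511, 0.1556, 0.2219]
eef_rot: [-0.001, 0.008, 1.0, -0.0]
wrist_force: [0.4, -0.2, -0.7]
opening: -0.001
grasp_force: 0.0
```

```bash
sed -i 's/^go()//' cov.py; python3 cov.py
python3 - <<'E'
from h import *
S,P=cam("side")
q=proj(S,pose2([.5355,-.0458,-.017],[[-.006,0,.106],[.006,0,.106]])); print([P[int(round(v)),int(round(u))].round(4).tolist() for u,v in q])
d=np.abs(np.load("side0.npz")["c"].astype(int)-S["color"]).sum(2)>90
n,l,s,c=cv2.connectedComponentsWithStats(d.astype(np.uint8))
for k in range(1,n):
    if s[k,4]>25: print(s[k].tolist())
E
```

```text
0.04 [0.0674, 0.0709, 0.0692, 0.0696, 0.0699, 0.0703, 0.0703]
0.06 [0.0667, 0.0697, 0.069, 0.0697, 0.0693, 0.0694, 0.0694]
0.1 [0.5478, 0.5202, 0.5108, 0.5197, 0.5152, 0.069, 0.0698]
0.12 [0.4041, 0.3807, 0.3813, 0.3996, 0.0681, 0.0702, 0.0686]
[[0.5308, -0.0412, 0.1034], [0.5414, -0.0448, 0.1057]]
[65, 0, 227, 136, 9317]
[196, 0, 7, 9, 42]
[212, 0, 57, 6, 204]
[0, 2, 94, 153, 7180]
[309, 137, 32, 77, 1038]
[0, 144, 34, 23, 220]
[252, 147, 21, 10, 109]
[84, 158, 78, 57, 1565]
[227, 161, 21, 12, 104]
[146, 162, 141, 64, 2599]
[275, 164, 53, 49, 1118]
[0, 169, 47, 43, 1265]
[72, 176, 13, 4, 26]
[46, 180, 21, 18, 67]
[49, 180, 40, 20, 114]
[48, 188, 30, 43, 165]
[73, 191, 18, 13, 126]
[92, 191, 4, 13, 27]
[137, 222, 30, 16, 190]
[71, 228, 19, 4, 34]
[151, 251, 20, 29, 299]
[54, 254, 21, 29, 414]
[139, 283, 12, 8, 42]
[310, 283, 22, 27, 271]
```

```bash
python3 -c "
from bench import ctrl
print(ctrl.hand_in())"
```

```text
the job is handed in; nothing more can be done
None
```

The job is handed in. All three cells are seated and the cover is shut. The 12 mm leaf would not go in, so the 9 mm leaf stands all the way down in the gap, with the other four in their slots. Last, I pressed the zero button fully (5.8 N) at about 93 s. Two incidents: the first cell jammed twice on the tray before seating (up to 64 N on the wrist), and the hand-in returned no verdict.

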